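# Load a carving blank into the drying box behind its drop-bar door

## Task

Lift the drop bar of the drying box by its red ball, swing the door wide open, and slide the pale wood blank with the red ends all the way into the box so that it lies flat on the floor inside. Then push the door shut against its springy seal, without slamming it, until the bar drops back behind its catch and holds the door closed. Leave the dark blank and everything else on the bench where it is.

Things in the scene. Friction and masses are not known exactly. Their poses are not given: they have to be found in the camera images.
- drybox: Fixed bench drying box, 290 wide, 335 deep, 175 high: grey fan plinth, plywood walls, clear roof. Origin on the bench under the middle of its front opening. x axis points level INTO the box, y to the left when facing its front, z up. Door in front of the opening, hinged at the left (+y); catch at the right (y -131).
- door (a joint): Door angle, rad: 0.004 shut and latched; grows as its right edge swings out (to -x of the box), up to 1.95. Stays where it is left. The rubber seal resists below 0.025 and springs it back out; to latch it must be pressed below 0.003 (limit -0.02), which takes 10 to 12 N at door_face.
- bar (a joint): Drop bar angle, rad: 0 level (down by its own weight), grows as its free end is lifted, up to 0.30; clears the catch above 0.10. Lifting takes about 4 N at the ball; let go, it falls back. When the door is pushed shut it rides up the catch's ramp (from door angle 0.13, about 4 N) and drops behind the hook by itself.
- bar_knob (a point): Centre of the red ball, 32 mm diameter, on a 10 mm upright rod on the drop bar. Latched it is at x -36, y -95, z 198 in the drybox frame, above roof and door top (176). The bar's pivot, parallel to the door's normal, is 135 towards the hinge and 78 below the ball: lifting 0.22 rad raises the ball 28 and shifts it 20 towards the hinge.
- door_hinge (a point): Point on the door's vertical hinge axis, at x -20, y +128, z 130 mm in the drybox frame. The shut door runs from here 246 along the box's -y; 16 thick (8 each side of the axis), z 89 to 176.
- door_face (a point): Point on the door's outer face, for pushing it shut: 175 mm from the hinge axis, z 160, 16 below the door's top edge. Axes turn with the door (as drybox at door angle 0; x points inward through the door). Above z 145 the face is bare for 35 either side; the ball's rod is 48 further from the hinge, a bar keeper 55 nearer.
- lime_blank_mid (a point): Centre of the pale lime-wood blank with red painted ends, 170 x 56 x 60 mm (x, y, z; long axis x), 0.22 to 0.40 kg, lying flat on the bench, its centre 30 above it. To be loaded.
- walnut_blank_mid (a point): Centre of the dark walnut blank with blue ends, same size. Stays on the bench.
- hole_block: Dark wood block 85 x 36 x 130 mm standing on end with a round hole; origin under its middle. Bystander.
- mallet: Round carver's mallet 215 mm long lying on its side, 73 thick; origin under its middle. Bystander.
- tape: Steel and green tape measure 72 x 42 x 66 mm; origin under its middle. Bystander.
- decoy: Small roughed-out wooden duck, 80 mm wide, 91 high; origin under its middle. Bystander.
- glue: White bottle with orange cap, 56 mm diameter, 170 high; origin under its middle. Bystander.
- sand_block: Cork sanding block 110 x 62 x 34 mm; origin under its middle. Bystander.
- gouge: Wood-handled hand tool 200 mm long lying flat; origin under its middle. Bystander.
- lime_blank: The pale blank as a body; its origin is under its middle, 30 mm below lime_blank_mid.
- box_mouth (a point): Middle of the opening's bottom edge, 85 above the bench, axes as drybox. Opening: y -105 to +105, 80 high up to the roof's underside (roof 10 thick, front edge at x 0). Inside, a flat floor at this height, 240 deep. The floor runs on flush outwards as an open landing sill to x = -75. The shut door's inner face is at x -12.
Mind the look-alikes: they are no part of the job. Of the things that look like the lime_blank, the larger one is meant.

How it is judged:
On the way, in this order (a step that is already met when the one before it is completed fails the run):
1. the drop bar is lifted clear of its catch (value of joint bar above 0.12 rad), for 0.1 s.
2. the door is swung wide open (more than about 70 degrees) (value of joint door above 1.2 rad), for 0.2 s.
3. with the door open, the pale blank lies flat inside, its outer end no more than 20 mm proud of the opening (x of lime_blank_mid in the frame of drybox above 0.065 m and y of lime_blank_mid in the frame of drybox between -0.09 and 0.09 m and z of lime_blank_mid in the frame of drybox between 0.105 and 0.125 m and angle between lime_blank_mid's own z axis and vertical below 0.15 rad and value of joint door above 0.5 rad), for 0.2 s.
At the end, for the whole second after the job is handed in: The door is shut and held by the bar (door angle below 0.02 rad, bar down within 0.04 rad of level), and the pale blank lies flat (within 0.15 rad) and at rest on the floor inside the box, its centre more than 65 mm behind the front opening (value of joint door below 0.02 rad and value of joint bar below 0.04 rad and x of lime_blank_mid in the frame of drybox above 0.065 m and y of lime_blank_mid in the frame of drybox between -0.09 and 0.09 m and z of lime_blank_mid in the frame of drybox between 0.105 and 0.125 m and angle between lime_blank_mid's own z axis and vertical below 0.15 rad and linear speed of lime_blank below 0.02 m/s); the robot touches nothing.
It fails at once if the dark blank or another thing on the bench is moved by more than 30 mm (distance of any of walnut_blank_mid, hole_block, mallet, tape, decoy, glue, sand_block, gouge from where it was at the start of the episode above 0.03 m).
It fails at once if the door is slammed (still closing faster than 2.5 rad/s within 0.4 rad of shut) (velocity of joint door below -2.5 rad/s and value of joint door below 0.4 rad).
It also fails if it takes over 72 s, if anything falls off the work surface, if the arm or the gripper's body presses on something with over 40 N, if the wrist force passes 120 N, or if a joint passes its speed limit or range.

## Robot

A 6-joint arm with a two-finger parallel gripper is mounted at the origin on the work surface. World frame = base frame: x ahead of the robot, y to its left, z up, the work surface at z = 0. Lengths are in m, angles in rad, forces in N, time in s.
With the tool pointing down it reaches from about 0.25 to 0.775 m from the base axis. Payload 4 kg.
Tool frame: the origin (TCP) lies midway between the tips of the shut fingers; the grasp point (between the pads) lies 19 mm behind it; z points along the fingers, x is the direction in which the jaws open and shut, and the axes are right-handed (so a half turn about z gives the same grasp; the last joint's range is limited). The gripper opens to 94 mm and grips with 3 to 60 N. Pads are 16 mm wide; open, the fingers measure 119 mm over their backs; the gripper's body (75 mm by 177 mm) begins 78 mm behind the grasp point.
Start: joints at [-1.249, 0.087, 1.371, -0, 1.684, -0.103], TCP at [0.227, -0.501, 0.166] pointing down, gripper open.
Joint ranges: [-3.1, 3.1], [-0.76, 2.03], [0.27, 2.55], [-1.08, 4.22], [0.17, 2.65], [-2.57, 2.57]. Speed limits (rad/s): [2.79, 2.79, 3.14, 3.14, 3.14, 3.14].

## Interface

Orientations are given as [roll, pitch, yaw] about the fixed x, y, z axes, in that order (R = Rz(yaw) Ry(pitch) Rx(roll)).
In Python, from bench import robot, eyes, close_job gives the robot as it stands.
- The arm moves only by the shell command python3 -m jog 'ROWS'. ROWS is JSON, a list of rows, each a list of 3 entries, a list of its own where there are three numbers: the turn, a rotation vector about the tool's x, y, z in degrees, then the shift along the tool's x, y, z in mm, then the closure, from -1 (fully open) to 1 (shut). In form: [[[wx, wy, wz], [x, y, z], claw], ...]. A call has 1 to 5 rows; each row is the pose to reach, as a shift and turn from the pose commanded when the call began, along the tool's axes at that moment; what a row does not reach only later rows make up. A row lasts 1/10 s, in which the tool goes at most 50 mm and 8.59 degrees, less where a joint would pass 70% of its speed; a pose out of reach is approached as far as the arm can. A call with a gripper value outside its range is refused whole. The fingers move at their own pace and stop on an object; the grip force is fixed at half the most. Time passes only in rows, so rows that repeat a pose let the fingers close. It gives the time, the measured TCP pose, the force and the opening at its end, in the units of the state.
- robot.get_obs(): the state, without advancing time (a new reading comes with each control period).
- eyes.snapshot(name): name is "side" or "top" or "wrist"; returns (picture, depth): 480x640x3 uint8, red, green, blue; 480x640 float32, m along the optical axis (not along the pixel's ray), 0 where there is no reading.
- eyes.camera_params(name): a dict with "mtx" (3x3 intrinsics, pixels), "k1" (the pictures are not rectified: a ray, as slopes to the right and down, at radius r is drawn at 1 + k1 r^2 times it, then the intrinsics apply), "world_to_cam" (4x4, takes a point from world to camera coordinates). Camera axes: x right, y up, looking along -z (the intrinsics and any distortion apply to the point x, -y, -z); pixel columns grow to the right and rows downward; lengths in m; the calibration is good to about 2 mm. A picture is of the moment at which its call begins: read the wrist's pose just before it. camera_params takes no time and is no camera call; for the wrist camera it gives the pose at the moment of the call.
- close_job(): hands the job in, once; it reports no verdict.
The state is a dict: "time": time; "joint_positions": joint angles; "qvel": joint speeds; "joint_torque": joint torques, N m; "tool_pos": TCP position; "ee_rot": TCP orientation; "wrist_force": force on the tool from outside, world axes, zero at the start; "wrist_torque": the same for the moment, N m; "width": finger opening in m.
Only numpy, scipy, OpenCV 4.12 (cv2) and the standard library are available. Lean on these libraries where they do the work, as an engineer would, in place of code of your own. Each camera call takes 0.05 s, during which the arm holds its last target. There are 200 camera calls.

## Working session

There is one attempt and no reset: what is moved stays moved. The work goes in short steps, Python scripts to look and compute and a shell command to move; the robot and the scene stay as the last step left them, time stands still between calls to the robot, and variables do not carry over. Pictures are saved under pics/ and viewed, about 8 in all and at most 12, crops included, and the job is handed in when it is done.

```bash
mkdir -p pics; ls
python3 - <<'E'
from bench import robot, eyes
import cv2,numpy as np
print(robot.get_obs())
for n in("side","top"):
    p,d=eyes.snapshot(n); cv2.imwrite(f"pics/{n}0.png",p[:,:,::-1]); np.savez(f"pics/{n}0.npz",p=p,d=d)
    c=eyes.camera_params(n); print(n,c)
E
```

```text
pics
{'time': 0.0, 'joint_positions': array([-1.24913059e+00,  8.79490237e-02,  1.37220356e+00, -5.86478445e-05,
        1.68359614e+00, -1.03079600e-01]), 'qvel': array([-9.94571582e-06,  1.03132970e-03,  2.90229869e-04, -1.06694689e-03,
        6.16071684e-05,  1.96634046e-03]), 'joint_torque': array([-9.61271362e-04, -3.40189397e+01, -3.02425504e+01,  7.14431307e-02,
        3.29749938e-02, -1.79626722e-04]), 'tool_pos': array([ 0.22643728, -0.50054539,  0.16483325]), 'ee_rot': array([-3.14142878e+00,  2.15062126e-03, -1.14605735e+00]), 'wrist_force': array([ 0.26283116, -0.48694405, -0.50079472]), 'wrist_torque': array([-0.01265435, -0.0097007 , -0.00575886]), 'width': 0.09374172956850967}
side {'mtx': array([[544.16281371,   0.        , 318.68728306],
       [  0.        , 544.16281371, 236.83215304],
       [  0.        ,   0.        ,   1.        ]]), 'k1': -0.04570105564573943, 'world_to_cam': array([[-0.97635862, -0.21528053, -0.01944561,  0.4654391 ],
       [ 0.09051058, -0.48886361,  0.86765212, -0.25093068],
       [-0.19629486,  0.8453796 ,  0.49679137, -1.20939888],
       [ 0.        ,  0.        ,  0.        ,  1.        ]])}
top {'mtx': array([[539.84334849,   0.        , 320.13737326],
       [  0.        , 539.84334849, 233.9428989 ],
       [  0.        ,   0.        ,   1.        ]]), 'k1': -0.04753874302075612, 'world_to_cam': array([[ 0.0923878 , -0.99572107, -0.00201274, -0.19118352],
       [ 0.97405474,  0.08995772,  0.20766554, -0.50668112],
       [-0.20659589, -0.02114628,  0.97819782, -1.17301638],
       [ 0.        ,  0.        ,  0.        ,  1.        ]])}
```

View pics/top0.png

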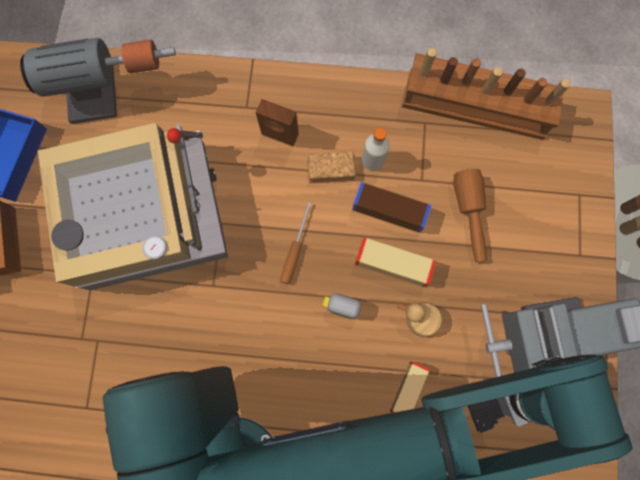

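View pics/side0.png

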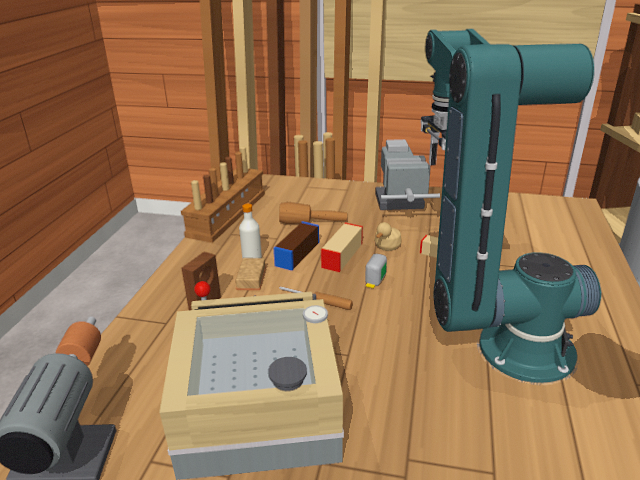

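```bash
cat > h.py <<'E'
import numpy as np,cv2
from bench import robot,eyes
from scipy.spatial.transform import Rotation as R
def cloud(n,d,c=None):
    c=c or eyes.camera_params(n); K=c["mtx"]
    v,u=np.mgrid[0:480,0:640]
    p=np.stack([u,v],-1).reshape(-1,1,2).astype(np.float64)
    q=cv2.undistortPoints(p,K,np.array([c["k1"],0,0,0.])).reshape(480,640,2)
    P=np.stack([q[...,0]*d,-q[...,1]*d,-d,np.ones_like(d)],-1)
    return (P@np.linalg.inv(c["world_to_cam"]).T)[...,:3]
def project(n,X,c=None):
    c=c or eyes.camera_params(n); X=np.atleast_2d(X)
    q=(np.c_[X,np.ones(len(X))]@c["world_to_cam"].T)[:,:3]
    a=q[:,:2]*[1,-1]/-q[:,2:]; a=a*(1+c["k1"]*(a**2).sum(1,keepdims=True))
    return a*[c["mtx"][0,0],c["mtx"][1,1]]+c["mtx"][:2,2]
E
python3 - <<'E'
from h import *
z={n:np.load(f"pics/{n}0.npz") for n in("top","side")}
for n in z:
    p,d=z[n]["p"].astype(int),z[n]["d"]; W=cloud(n,d)
    r,g,b=p[...,0],p[...,1],p[...,2]
    red=(r>150)&(g<60)&(b<60)
    k,l,s,_=cv2.connectedComponentsWithStats(red.astype(np.uint8))
    for i in range(1,k):
        if s[i,4]>15:
            m=(l==i)&(d>0); print(n,"red",s[i],W[m].mean(0).round(3),W[m].min(0).round(3),W[m].max(0).round(3))
W=cloud("top",z["top"]["d"]);
def rect(m,t):
    q=W[m][:,:2]; (c,s,a)=cv2.minAreaRect((q*1000).astype(np.float32)); print(t,m.sum(),np.round(c,1),np.round(s,1),round(a,2))
box=np.zeros((480,640),bool); box[100:300,30:235]=1
Z=W[...,2]
rect(box&(Z>.168)&(Z<.182),"rim+door top")
rect(box&(Z>.05)&(Z<.3),"box all")
rect(box&(Z>.05)&(Z<.1),"plinth/sill")
m=np.zeros_like(box); m[230:295,345:445]=1; rect(m&(Z>.052)&(Z<.07),"lime")
m[:]=0; m[180:233,345:440]=1; rect(m&(Z>.052)&(Z<.07),"walnut")
h=np.histogram(Z[box],bins=np.arange(0,.24,.005)); print([(round(b,3),int(n)) for n,b in zip(*h) if n>50])
# crops
t=z["top"]["p"][:,:,::-1]
a=cv2.resize(t[100:290,30:240],None,fx=2.8,fy=2.8,interpolation=cv2.INTER_CUBIC)
cv2.imwrite("pics/box.png",a)
E
```

```text
top red [168 129  10  12  93] [0.67  0.176 0.211] [0.659 0.166 0.204] [0.683 0.186 0.219]
top red [357 239   8  23  25] [ 0.492 -0.237  0.061] [ 0.468 -0.243  0.05 ] [ 0.518 -0.231  0.065]
top red [427 262   8  23  27] [ 0.454 -0.397  0.058] [ 0.431 -0.404  0.003] [ 0.481 -0.39   0.065]
side red [420 236   6  17  22] [ 0.257 -0.373  0.026] [ 0.248 -0.396  0.005] [ 0.26  -0.365  0.045]
side red [321 249  19  23 354] [ 0.496 -0.235  0.032] [ 0.469 -0.246 -0.   ] [ 0.524 -0.223  0.064]
side red [194 281  15  15 168] [0.675 0.18  0.202] [0.66  0.022 0.067] [0.776 0.194 0.216]
rim+door top 16924 [536.  282.6] [294.2 308.9] 18.7
box all 23637 [599.2 319. ] [439.8 416.6] 19.33
plinth/sill 3198 [599.2 319. ] [439.8 416.6] 19.33
lime 1901 [ 477.3 -318. ] [168.8  57.8] 76.53
walnut 1787 [ 606.4 -301.3] [168.7  58.4] 76.08
[(np.float64(0.0), 7927), (np.float64(0.005), 669), (np.float64(0.01), 186), (np.float64(0.015), 585), (np.float64(0.02), 565), (np.float64(0.025), 160), (np.float64(0.03), 113), (np.float64(0.035), 90), (np.float64(0.04), 139), (np.float64(0.045), 129), (np.float64(0.05), 144), (np.float64(0.055), 106), (np.float64(0.06), 76), (np.float64(0.075), 115), (np.float64(0.08), 1079), (np.float64(0.085), 1391), (np.float64(0.09), 138), (np.float64(0.095), 94), (np.float64(0.1), 116), (np.float64(0.105), 151), (np.float64(0.11), 186), (np.float64(0.115), 187), (np.float64(0.12), 163), (np.float64(0.125), 240), (np.float64(0.13), 316), (np.float64(0.135), 136), (np.float64(0.14), 117), (np.float64(0.145), 119), (np.float64(0.15), 123), (np.float64(0.155), 140), (np.float64(0.16), 184), (np.float64(0.165), 412), (np.float64(0.17), 8440), (np.float64(0.175), 7981), (np.float64(0.18), 452), (np.float64(0.19), 91), (np.float64(0.195), 609), (np.float64(0.2), 105), (np.float64(0.205), 66), (np.float64(0.21), 68)]
```

View pics/box.png

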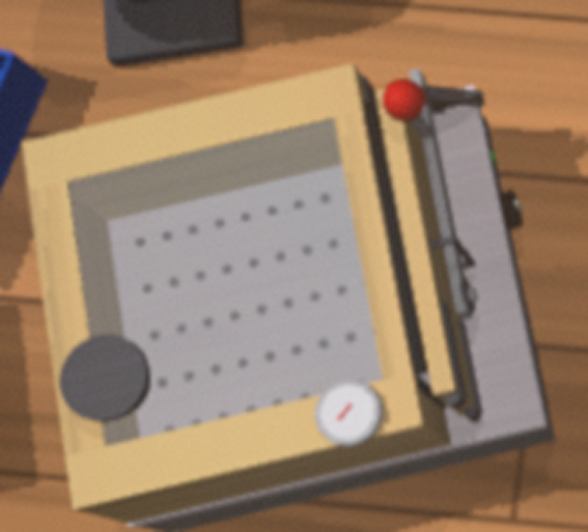

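Run:
```python
from h import *
def ray(n,u,v,z):
    c=eyes.camera_params(n)
    q=cv2.undistortPoints(np.array([[[u,v]]],float),c["mtx"],np.array([c["k1"],0,0,0.]))[0,0]
    T=np.linalg.inv(c["world_to_cam"]); o=T[:3,3]; d=T[:3,:3]@[q[0],-q[1],-1]
    return o+d*(z-o[2])/d[2]
P={k:ray("top",30+a/2.8,100+b/2.8,.175)[:2]*1000 for k,(a,b) in dict(ff=(356,67),fn=(420,425),bf=(22,143),bn=(72,507)).items()}
for k in P: print(k,P[k].round(1))
ang=lambda v:np.degrees(np.arctan2(v[1],v[0])).round(2)
print("front y-axis",ang(P["fn"]-P["ff"])-90,np.linalg.norm(P["fn"]-P["ff"]),"back",ang(P["bn"]-P["bf"])-90,"sides",ang(P["bf"]-P["ff"]),ang(P["bn"]-P["fn"]),np.linalg.norm(P["bf"]-P["ff"]))
S=[ray("top",30+a/2.8,100+b/2.8,.085)[:2]*1000 for a,b in((478,95),(551,435))]
print("sill front",S,ang(S[1]-S[0])-90)
z=np.load("pics/top0.npz");W=cloud("top",z["d"])
# left/right-edge fit of roof sides by cloud
q=W[(W[...,2]>.168)&(W[...,2]<.180)&(np.mgrid[0:480,0:640][1]<200)&(np.mgrid[0:480,0:640][0]>100)&(np.mgrid[0:480,0:640][0]<300)]*1000
for y in(120,103,105,106,107): 
    a=np.radians(y); R2=np.array([[np.cos(a),np.sin(a)],[-np.sin(a),np.cos(a)]])
    l=q[:,:2]@R2.T; print(y,np.percentile(l,[.5,99.5],axis=0).round(1).tolist())
r=ray("top",173,135,.198); r2=None; print("ball",r)
```

```text
ff [704.7 224.6]
fn [433.2 134. ]
bf [621.5 472.9]
bn [349.7 378.9]
front y-axis -251.54 286.20949708665694 back -250.92 sides 108.52 108.84 261.84811771702044
sill front [array([725.33851576, 152.37283396]), array([448.66608056,  55.33638035])] -250.67
120 [[-164.0, -762.8], [142.2, -452.4]]
103 [[11.8, -732.6], [312.3, -432.6]]
105 [[-5.9, -736.1], [288.9, -440.9]]
106 [[-14.8, -737.8], [277.2, -444.7]]
107 [[-23.9, -739.2], [265.8, -448.5]]
ball [0.67371687 0.17891033 0.198     ]
```

```bash
cat >> h.py <<'E'
O=np.array([570,180,0.]);YAW=108.8
a=np.radians(YAW);B=np.array([[np.cos(a),-np.sin(a),0],[np.sin(a),np.cos(a),0],[0,0,1]])
def b2w(p): return O+B@np.array(p,float)      # mm
def w2b(p): return (np.asarray(p,float)-O)@B
def down(yaw): return R.from_euler("xyz",[180,0,yaw],degrees=True)
def rel(p,Rt,start=None):
    """turn deg, shift mm in present tool axes to reach world p (mm), rotation Rt"""
    s=robot.get_obs(); R0=R.from_euler("xyz",s["ee_rot"]); p0=s["tool_pos"]*1000
    if start: p0,R0=start
    print("turn",(R0.inv()*Rt).as_rotvec(degrees=True).round(1).tolist(),"shift",R0.inv().apply(np.asarray(p)-p0).round(0).tolist())
E
python3 - <<'E'
from h import *
z=np.load("pics/top0.npz"); W=cloud("top",z["d"])*1000; t=z["p"][:,:,::-1]
cv2.imwrite("pics/blanks.png",cv2.resize(t[225:425,330:460],None,fx=2.8,fy=2.8,interpolation=cv2.INTER_CUBIC))
H=b2w([-20,128,130]); print("hinge",H)
m=(W[...,2]>60)&(W[...,0]>300)
v=np.mgrid[0:480,0:640][1]
mm=m&(v>225)&(v<500); L=w2b(W[mm]); r=np.hypot(*(W[mm][:,:2]-H[:2]).T)
print("nearest tall thing to hinge outside box",r.min(), [ (k,r[(W[mm][:,1]<k+60)&(W[mm][:,1]>=k)].min().round()) for k in(-300,-200,-120,-60,0) if ((W[mm][:,1]<k+60)&(W[mm][:,1]>=k)).any()])
blk=m&(v>250)&(v<305)&(np.mgrid[0:480,0:640][0]<150); q=W[blk]; print("holeblock",q.min(0).round(),q.max(0).round(),np.hypot(*(q[:,:2]-H[:2]).T).min())
print("door ball at 80deg", H+ R.from_euler("z",-80,degrees=True).apply(b2w([-36,-95,198])-H))
p=b2w([-36,-95,198]);print("ball",p)
rel([672,178,300],down(YAW))
E
```

```text
hinge [455.27420861 119.81700581 130.        ]
nearest tall thing to hinge outside box 308.9790881774739 [(-300, np.float64(360.0)), (-200, np.float64(309.0)), (-120, np.float64(353.0)), (-60, np.float64(327.0)), (0, np.float64(327.0))]
holeblock [744. -66.  60.] [805.  26. 136.] 326.90827245300034
door ball at 80deg [548.68437105 -83.30744263 198.        ]
ball [671.53324474 176.53586768 198.        ]
turn [-0.2, -0.0, -174.5] shift [-435.0, -686.0, -134.0]
```

View pics/blanks.png

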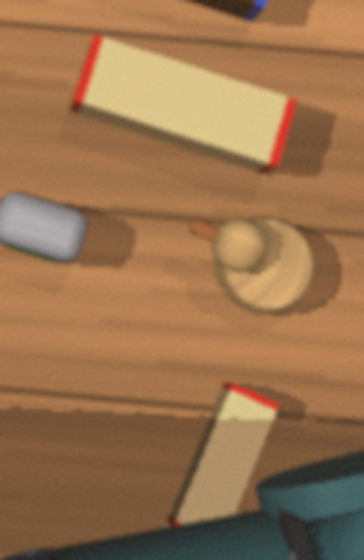

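Candidates for the pale blank are the large pale one (397,261), the small pale offcut (410,390) and the walnut (392,207). I choose the large one: the crop shows red ends and clearly the bigger body. The only red ball is at (173,135).

```bash
G='[[0,0,-43],[-110,-172,-134],-1]'; python3 -m jog '[[[0,0,-43],[-110,-172,-134],-1],[[0,0,-43],[-110,-172,-134],-1],[[0,0,-43],[-110,-172,-134],-1],[[0,0,-43],[-110,-172,-134],-1],[[0,0,-43],[-110,-172,-134],-1]]'; python3 -c "
from h import *
rel([672,178,300],down(YAW))"
```

```text
time: 0.6
tool_pos: [0.3387, -0.3282, 0.3012]
ee_rot: [3.142, -0.001, -0.39]
wrist_force: [-0.3, -0.6, -0.8]
width: 0.094
turn [0.0, -0.0, -131.1] shift [116.0, -595.0, 1.0]
```

```bash
python3 -m jog '[[[0,0,-43],[45,-235,0],-1],[[0,0,-43],[45,-235,0],-1],[[0,0,-43],[45,-235,0],-1],[[0,0,-43],[45,-235,0],-1],[[0,0,-43],[45,-235,0],-1]]'; python3 -c "
from h import *
rel([672,178,300],down(YAW))"
```

```text
time: 1.1
tool_pos: [0.471, -0.128, 0.2995]
ee_rot: [-3.141, 0.0, 0.362]
wrist_force: [0.1, -0.4, -0.4]
width: 0.0941
turn [-0.0, -0.0, -88.1] shift [296.0, -215.0, -0.0]
```

```bash
python3 -m jog '[[[0,0,-43],[140,-100,0],-1],[[0,0,-43],[140,-100,0],-1],[[0,0,-43],[140,-100,0],-1],[[0,0,-43],[140,-100,0],-1],[[0,0,-43],[140,-100,0],-1]]'; python3 -c "
from h import *
rel([672,178,300],down(YAW))"
```

```text
time: 1.6
tool_pos: [0.5678, 0.0149, 0.2979]
ee_rot: [-3.138, 0.0, 1.115]
wrist_force: [-0.4, 0.0, 0.2]
width: 0.0945
turn [-0.2, -0.0, -44.9] shift [192.0, 22.0, -2.0]
```

```bash
python3 -m jog '[[[0,0,-45],[192,22,0],-1],[[0,0,-45],[192,22,0],-1],[[0,0,-45],[192,22,0],-1],[[0,0,-45],[192,22,0],-1],[[0,0,-45],[192,22,0],-1]]'; python3 -m jog '[[[0,0,-2],[0,0,0],-1],[[0,0,-2],[0,0,0],-1]]'
python3 - <<'E'
from h import *
c=eyes.camera_params("wrist");p,d=eyes.snapshot("wrist"); cv2.imwrite("pics/w1.png",p[:,:,::-1])
W=cloud("wrist",d,c)*1000; q=p.astype(int)
m=((q[...,0]>140)&(q[...,1]<70)&(q[...,2]<70)).astype(np.uint8)
k,l,s,ce=cv2.connectedComponentsWithStats(m)
for i in range(1,k):
    if s[i,4]>100:
        X=W[(l==i)&(d>0)]
        A=np.c_[2*X,np.ones(len(X))]; f=np.linalg.lstsq(A,(X**2).sum(1),rcond=None)[0]
        print(s[i],X.min(0).round(),X.max(0).round(),"sphere",f[:3].round(1),np.sqrt(f[3]+f[:3]@f[:3]).round(1))
rel([672,178,300],down(YAW))
E
```

```text
time: 2.1
tool_pos: [0.6745, 0.1784, 0.2933]
ee_rot: [-3.134, -0.002, 1.866]
wrist_force: [-0.8, -0.2, -0.4]
width: 0.0942
time: 2.3
tool_pos: [0.673, 0.1739, 0.2983]
ee_rot: [-3.139, -0.0, 1.889]
wrist_force: [0.2, 0.1, 0.4]
width: 0.0942
[311 213  30  31 730] [661. 164. 200.] [689. 192. 216.] sphere [675.6 177.1 198.8] 15.1
turn [-0.1, -0.0, -0.6] shift [5.0, 1.0, -1.0]
```

View pics/w1.png

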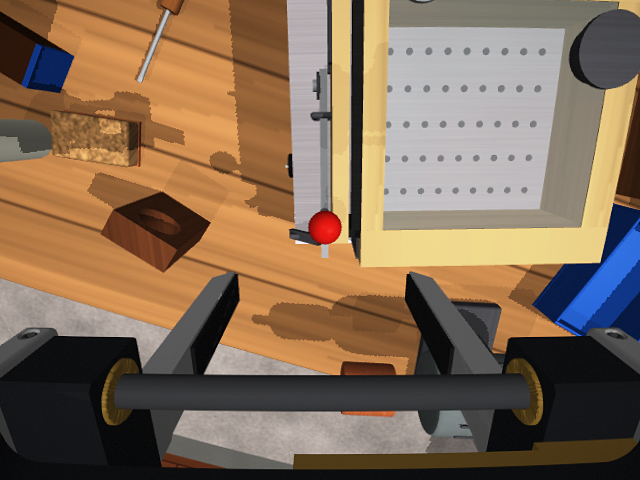

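```bash
sed -i 's/O=np.array(\[570,180,0.\])/O=np.array([573,181,0.])/' h.py; python3 -c "
from h import *
rel([674.5,177.5,183],down(YAW))"
```

```text
turn [-0.1, -0.0, -0.6] shift [3.0, 3.0, 116.0]
```

```bash
python3 -m jog '[[[0,0,0],[3,3,50],-1],[[0,0,0],[3,3,90],-1],[[0,0,0],[3,3,116],-1],[[0,0,0],[3,3,116],-1],[[0,0,0],[3,3,116],0.5]]'; python3 -m jog '[[[0,0,0],[0,0,0],1],[[0,0,0],[0,0,0],1],[[0,0,0],[0,0,0],1],[[0,0,0],[0,0,0],1],[[0,0,0],[0,0,0],1]]'; python3 -c "
from h import *
p=robot.get_obs()['tool_pos']*1000
print(w2b(p))"
```

```text
time: 2.85
tool_pos: [0.6747, 0.1767, 0.1846]
ee_rot: [-3.142, 0.0, 1.888]
wrist_force: [0.4, -0.0, 1.5]
width: 0.089
time: 3.35
tool_pos: [0.675, 0.1771, 0.1844]
ee_rot: [3.141, 0.0, 1.889]
wrist_force: [0.7, -0.0, 1.1]
width: 0.0495
[-36.52456901 -95.32522892 184.39403654]
```

```bash
python3 -m jog '[[[0,0,0],[0,0,0],1],[[0,0,0],[0,0,0],1],[[0,0,0],[0,0,0],1]]'; python3 -m jog '[[[0,0,0],[0,-4,-7],1],[[0,0,0],[0,-9,-14],1],[[0,0,0],[0,-14,-21],1],[[0,0,0],[0,-20,-28],1],[[0,0,0],[0,-20,-28],1]]'; python3 -c "
from h import *
eyes.camera_params('top')
p=robot.get_obs()['tool_pos']*1000
print(w2b(p))
p,d=eyes.snapshot('wrist'); cv2.imwrite('pics/w2.png',p[150:400,150:500,::-1])"
```

```text
time: 3.65
tool_pos: [0.6748, 0.1771, 0.1838]
ee_rot: [-3.141, 0.0, 1.889]
wrist_force: [0.5, 0.1, -0.0]
width: 0.0254
time: 4.15
tool_pos: [0.6559, 0.1708, 0.2148]
ee_rot: [3.138, 0.001, 1.889]
wrist_force: [-0.5, -0.1, 0.3]
width: 0.0004
[-36.36777334 -75.19490805 214.80922057]
```

View pics/w2.png

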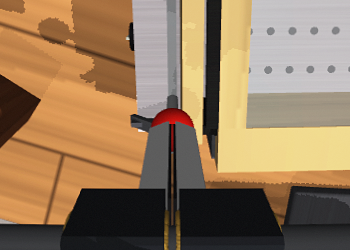

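Run:
```python
from h import *
for n in("wrist","side","top"):
    c=eyes.camera_params(n);p,d=eyes.snapshot(n)
    W=cloud(n,d,c)*1000; q=p.astype(int)
    m=((q[...,0]>140)&(q[...,1]<70)&(q[...,2]<70)).astype(np.uint8)
    if n!="wrist": m&=(W[...,2]>150)
    else: m[:150]=0
    X=W[(m>0)&(d>0)]
    if len(X): print(n,len(X),X.min(0).round(),X.max(0).round(),"box",np.median(w2b(X),0).round(1))
    if n=="side": im=p[150:330,120:400,::-1]
    if n=="wrist": w=p[200:400,220:420,::-1]
    if n=="top": t=p[90:200,100:260,::-1]
f=lambda a:cv2.resize(a,(390,300),interpolation=cv2.INTER_CUBIC)
cv2.imwrite("pics/c3.png",np.hstack([f(im),f(t)]))
print(robot.get_obs()["width"],robot.get_obs()["wrist_force"])
```

```text
wrist 271 [647. -96.   5.] [710. 191. 273.] box [-34.3 -84.2 205.9]
side 174 [659. 169. 191.] [686. 195. 215.] box [-27.5 -94.1 206. ]
top 64 [658. 165. 203.] [684. 183. 219.] box [-40.8 -87.1 209.1]
0.0004466192166574513 [ 0.63840097  0.56152069 -0.06369987]
```

View pics/c3.png

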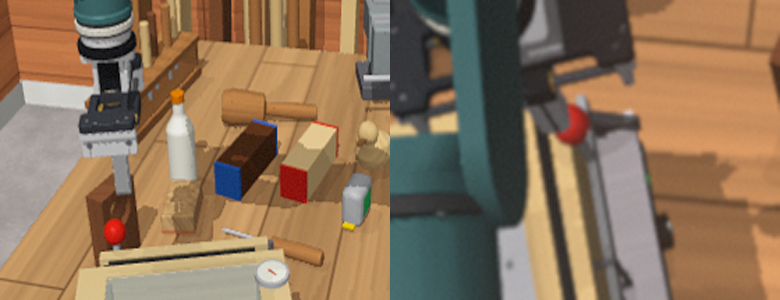

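```bash
python3 - <<'E'
from h import *
from scipy.optimize import least_squares
t={}
for n in("top","side"):
    z=np.load(f"pics/{n}0.npz"); q=z["p"].astype(int)
    m=((q[...,0]>120)&(q[...,1]<75)&(q[...,2]<75)).astype(np.uint8)
    r=(slice(125,145),slice(160,185)) if n=="top" else (slice(275,305),slice(185,220))
    M=np.zeros_like(m);M[r]=m[r]; c,_=cv2.findContours(M,0,2); c=max(c,key=cv2.contourArea)
    t[n]=np.array(cv2.minEnclosingCircle(c)[0]); print(n,t[n],cv2.minEnclosingCircle(c)[1])
f=lambda X:np.r_[project("top",X)[0]-t["top"],project("side",X)[0]-t["side"]]
s=least_squares(f,[.67,.18,.2]); print(s.x*1000,s.fun.round(1),"box",w2b(s.x*1000))
E
python3 -m jog '[[[0,0,0],[0,10,-25],-1],[[0,0,0],[0,20,-25],-1],[[0,0,0],[0,20,-25],-1],[[0,0,0],[0,20,-25],-1],[[0,0,0],[0,20,-25],-1]]'; python3 -m jog '[[[0,0,0],[0,0,0],-1],[[0,0,0],[0,0,0],-1],[[0,0,0],[0,0,0],-1],[[0,0,0],[0,0,0],-1],[[0,0,0],[0,0,0],-1]]'
python3 - <<'E'
from h import *
c=eyes.camera_params("wrist");p,d=eyes.snapshot("wrist")
W=cloud("wrist",d,c)*1000; q=p.astype(int)
m=((q[...,0]>140)&(q[...,1]<70)&(q[...,2]<70)&(W[...,2]>150)&(abs(W[...,0]-674)<40))
X=W[m]; A=np.c_[2*X,np.ones(len(X))]; f=np.linalg.lstsq(A,(X**2).sum(1),rcond=None)[0]
print(len(X),"sphere",f[:3].round(1),np.sqrt(f[3]+f[:3]@f[:3]).round(1))
rel([675,177.5,181],down(YAW))
E
```

```text
top [173.3125 135.    ] 6.853760242462158
side [201.81355286 288.29660034] 8.144184112548828
[673.81163991 177.8931749  199.57076443] [-0.  -0.3  0.3  0.1] box [-35.42920691 -94.43204118 199.57076443]
time: 4.85
tool_pos: [0.6743, 0.177, 0.2359]
ee_rot: [-3.14, -0.0, 1.889]
wrist_force: [1.0, -0.2, -0.0]
width: 0.0371
time: 5.35
tool_pos: [0.6748, 0.1771, 0.237]
ee_rot: [3.141, 0.0, 1.889]
wrist_force: [-0.1, 0.7, -0.4]
width: 0.0768
1113 sphere [675.6 177.2 198.4] 15.4
turn [0.0, 0.0, -0.6] shift [0.0, 0.0, 56.0]
```

```bash
python3 -m jog '[[[0,0,0],[0,0,30],-1],[[0,0,0],[0,0,56],-1],[[0,0,0],[0,0,56],-1],[[0,0,0],[0,0,56],1],[[0,0,0],[0,0,56],1]]'; python3 -m jog '[[[0,0,0],[0,0,0],1],[[0,0,0],[0,0,0],1],[[0,0,0],[0,0,0],1],[[0,0,0],[0,0,0],1]]';for i in 1 2 3 4; do python3 -m jog '[[[0,0,0],[0,0,0],1]]';done
python3 - <<'E'
from h import *
p,d=eyes.snapshot("wrist"); a=p[150:400,150:500,::-1]
q,_=eyes.snapshot("side"); b=q[200:330,130:290,::-1]
cv2.imwrite("pics/c4.png",np.hstack([cv2.resize(a,(420,300)),cv2.resize(b,(370,300),interpolation=2)]))
E
```

```text
time: 5.9
tool_pos: [0.6758, 0.1773, 0.1833]
ee_rot: [3.138, 0.001, 1.889]
wrist_force: [-0.2, -1.3, -0.1]
width: 0.0815
time: 6.3
tool_pos: [0.675, 0.1771, 0.1814]
ee_rot: [3.141, 0.0, 1.889]
wrist_force: [-0.3, 0.5, -0.2]
width: 0.0495
time: 6.4
tool_pos: [0.6749, 0.1771, 0.181]
ee_rot: [3.142, 0.0, 1.889]
wrist_force: [0.1, 0.2, 0.1]
width: 0.0415
time: 6.5
tool_pos: [0.6748, 0.1771, 0.1809]
ee_rot: [-3.142, 0.0, 1.889]
wrist_force: [-0.5, -0.0, -0.0]
width: 0.0335
time: 6.6
tool_pos: [0.6748, 0.1771, 0.1809]
ee_rot: [-3.141, 0.0, 1.889]
wrist_force: [0.2, 0.6, -0.4]
width: 0.0254
time: 6.7
tool_pos: [0.6748, 0.1771, 0.1809]
ee_rot: [-3.141, 0.0, 1.889]
wrist_force: [-0.2, 0.5, -0.3]
width: 0.0178
```

View pics/c4.png

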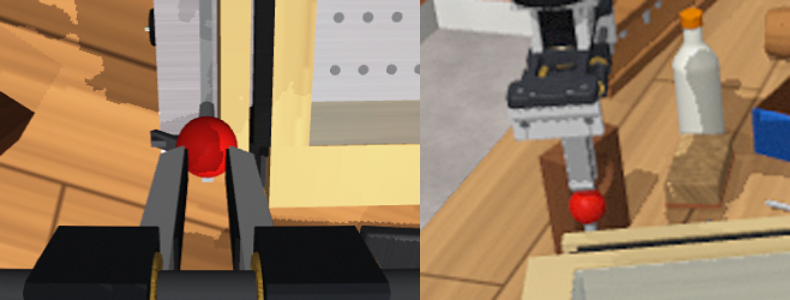

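Run:
```python
from h import *
s=robot.get_obs(); t=s["tool_pos"]; Rt=R.from_euler("xyz",s["ee_rot"])
print(s["ee_rot"],s["width"])
for n in("wrist","side","top"):
    c=eyes.camera_params(n)
    print(n,[project(n,t+Rt.apply([0,0,-k]),c)[0].round(1).tolist() for k in(0,.019,.06)],"ball",project(n,[.6748,.1773,.1988],c).round(1))
    print(np.linalg.inv(c["world_to_cam"])[:3,3].round(3))
c=eyes.camera_params("wrist");p,d=eyes.snapshot("wrist");W=cloud("wrist",d,c)
g=W[150:400,150:500]; L=(g-t)@Rt.as_matrix()*1000   # tool frame
m=(L[...,2]<25)&(L[...,2]>-60)&(abs(L[...,0])<30)&(abs(L[...,1])<45)
col=p[150:400,150:500].astype(int); gray=m&(abs(col[...,0]-col[...,2])<25)&(col[...,0]<170)
for k in range(-60,20,10):
    q=L[gray&(L[...,2]>k)&(L[...,2]<=k+10)]
    if len(q): print(k,len(q),q.min(0).round(),q.max(0).round())
q=L[m&(col[...,0]>140)&(col[...,1]<60)]; print("red tool frame",q.min(0),q.max(0))
```

```text
[-3.14154132e+00  7.46954632e-05  1.88893340e+00] 0.009303389389422741
wrist [[322.0, 261.1], [322.0, 272.0], [322.1, 303.3]] ball [[322.3 271.4]]
[0.596 0.151 0.399]
side [[202.9, 295.6], [201.7, 288.0], [199.1, 270.9]] ball [[201.8 288.5]]
[0.24  1.    0.828]
top [[176.1, 137.7], [173.7, 134.2], [168.3, 126.3]] ball [[173.7 134.4]]
[ 0.269 -0.17   1.252]
-60 367 [-16. -10. -60.] [ 16.  -7. -50.]
-50 230 [-16.  -9. -50.] [ 16.   8. -40.]
-40 7 [ -7.  -9. -40.] [  8.  -7. -40.]
-20 1 [-16.   1. -16.] [-16.   1. -16.]
0 458 [ 26. -45.   5.] [30. 10. 10.]
10 142 [ -1. -44.  10.] [30. 20. 20.]
red tool frame [-13.83424186 -14.2770826  -43.44681563] [ 15.44656169  13.37078799 -18.51678546]
```

```bash
python3 -m jog '[[[0,0,0],[0,0,0],1],[[0,0,0],[0,0,0],1],[[0,0,0],[0,0,0],1]]'
python3 - <<'E'
from h import *
s=robot.get_obs(); t=s["tool_pos"]; Rt=R.from_euler("xyz",s["ee_rot"])
c=eyes.camera_params("wrist");p,d=eyes.snapshot("wrist");W=cloud("wrist",d,c)
L=(W-t)@Rt.as_matrix()*1000; q=p.astype(int)
m=(q[...,0]>140)&(q[...,1]<70)&(q[...,2]<70)&(abs(L).max(-1)<60)
X=L[m];A=np.c_[2*X,np.ones(len(X))]; f=np.linalg.lstsq(A,(X**2).sum(1),rcond=None)[0]
print("ball in tool",f[:3].round(1),np.sqrt(f[3]+f[:3]@f[:3]).round(1),len(X),s["width"])
v,u=np.nonzero(m); print(u.min(),u.max(),v.min(),v.max())
cv2.imwrite("pics/c5.png",cv2.resize(p[200:360,240:400,::-1],(600,600),interpolation=2))
E
```

```text
time: 7.15
tool_pos: [0.6748, 0.1771, 0.1809]
ee_rot: [-3.142, 0.0, 1.889]
wrist_force: [1.0, -0.3, 0.1]
width: 0.0003
ball in tool [ -0.    0.4 -18.1] 14.9 833 0.0002569989268391195
298 347 252 280
```

View pics/c5.png

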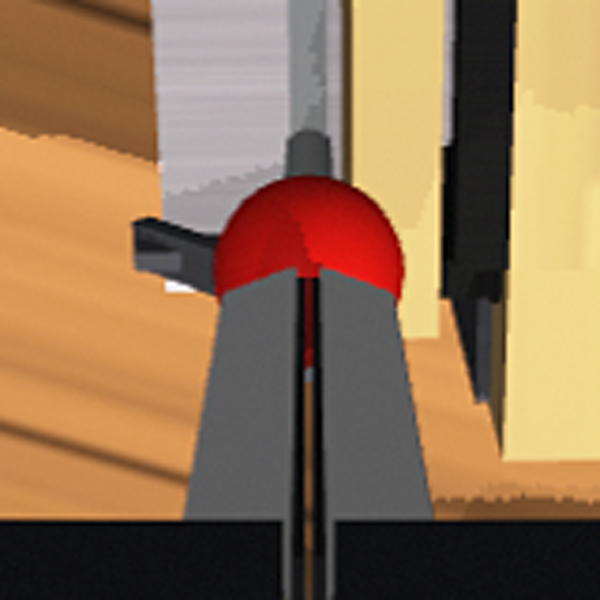

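```bash
python3 -m jog '[[[0,0,0],[0,0,-50],-1],[[0,0,0],[0,0,-60],-1],[[0,0,17],[0,0,-60],-1],[[0,0,26],[0,0,-60],-1],[[0,0,34],[0,0,-60],-0.6]]'
python3 - <<'E'
from h import *
for n in ("top","side"):
    z=np.load(f"pics/{n}0.npz"); L=w2b(cloud(n,z["d"])*1000)
    for x in range(-80,0,8):
        r=[]
        for y in range(-155,-60,8):
            m=(abs(L[...,0]-x-4)<4)&(abs(L[...,1]-y-4)<4)&(L[...,2]>10)
            r.append(int(L[m][:,2].max()) if m.any() else 0)
        print(n,x,r)
rel(b2w([-40,-95,240]),down(YAW-90))
E
```

```text
time: 7.7
tool_pos: [0.6758, 0.1773, 0.2424]
ee_rot: [3.138, -0.001, 1.433]
wrist_force: [-1.3, 0.1, -0.3]
width: 0.0372
top -80 [0, 80, 103, 104, 103, 87, 87, 88, 86, 85, 87, 85]
top -72 [0, 86, 107, 111, 106, 87, 90, 90, 90, 89, 89, 89]
top -64 [0, 0, 112, 116, 119, 89, 88, 89, 88, 88, 85, 87]
top -56 [0, 0, 120, 124, 90, 88, 90, 208, 207, 202, 88, 88]
top -48 [0, 0, 126, 127, 126, 134, 213, 215, 215, 212, 120, 86]
top -40 [132, 135, 133, 125, 128, 131, 212, 219, 218, 212, 134, 136]
top -32 [0, 132, 0, 0, 0, 0, 210, 214, 217, 212, 179, 178]
top -24 [0, 0, 0, 0, 0, 177, 0, 210, 204, 205, 180, 181]
top -16 [0, 0, 0, 0, 175, 179, 177, 178, 178, 178, 180, 178]
top -8 [0, 156, 168, 172, 177, 168, 175, 179, 180, 180, 178, 177]
side -80 [0, 0, 0, 0, 0, 0, 0, 0, 0, 0, 0, 0]
side -72 [0, 0, 0, 0, 0, 0, 0, 0, 0, 0, 0, 0]
side -64 [0, 0, 0, 0, 0, 0, 0, 0, 0, 0, 0, 0]
side -56 [0, 0, 0, 0, 0, 0, 0, 0, 208, 0, 0, 0]
side -48 [0, 0, 0, 0, 0, 0, 213, 214, 211, 204, 0, 0]
side -40 [0, 0, 0, 0, 0, 205, 214, 215, 213, 207, 0, 0]
side -32 [0, 0, 0, 0, 178, 204, 211, 215, 213, 204, 177, 178]
side -24 [0, 0, 0, 0, 177, 177, 205, 211, 208, 179, 177, 177]
side -16 [0, 0, 0, 0, 178, 177, 177, 177, 178, 178, 177, 178]
side -8 [0, 174, 172, 0, 174, 172, 175, 176, 176, 176, 177, 177]
turn [0.2, -0.2, 63.3] shift [-4.0, 0.0, 2.0]
```

```bash
python3 -m jog '[[[0,0,40],[0,0,0],-0.4],[[0,0,40],[0,0,0],-0.4],[[0,0,40],[0,0,0],-0.4],[[0,0,40],[0,0,0],-0.4],[[0,0,40],[0,0,0],-0.4]]'; python3 -m jog '[[[0,0,17],[0,0,0],-0.4],[[0,0,17],[0,0,0],-0.4],[[0,0,17],[0,0,0],-0.4],[[0,0,17],[0,0,0],-0.4],[[0,0,17],[0,0,0],-0.4]]'; python3 -c "
from h import *
rel(b2w([-40,-95,157]),down(YAW-90))
"
```

```text
time: 8.2
tool_pos: [0.6758, 0.1773, 0.2421]
ee_rot: [3.14, -0.003, 0.736]
wrist_force: [0.0, 0.1, 0.2]
width: 0.0658
time: 8.7
tool_pos: [0.6751, 0.1772, 0.2414]
ee_rot: [3.141, -0.001, 0.446]
wrist_force: [0.6, -0.9, -0.0]
width: 0.0658
turn [0.0, -0.1, 6.8] shift [-1.0, 3.0, 84.0]
```

```bash
python3 -m jog '[[[0,0,7],[-1,3,0],-0.4],[[0,0,7],[-1,3,30],-0.4],[[0,0,7],[-1,3,60],-0.4],[[0,0,7],[-1,3,84],-0.4],[[0,0,7],[-1,3,84],0.2]]'; python3 -m jog '[[[0,0,0],[0,0,0],1],[[0,0,0],[0,0,0],1],[[0,0,0],[0,0,0],1],[[0,0,0],[0,0,0],1],[[0,0,0],[0,0,0],1]]';python3 -m jog '[[[0,0,0],[0,0,0],1],[[0,0,0],[0,0,0],1],[[0,0,0],[0,0,0],1],[[0,0,0],[0,0,0],1],[[0,0,0],[0,0,0],1]]'; python3 -c "
from h import *
print(w2b(robot.get_obs()['tool_pos']*1000))"
```

```text
time: 9.2
tool_pos: [0.6728, 0.1735, 0.1516]
ee_rot: [-3.14, 0.009, 0.323]
wrist_force: [-0.6, -0.0, -0.5]
width: 0.0607
time: 9.7
tool_pos: [0.6762, 0.1742, 0.1592]
ee_rot: [3.141, -0.004, 0.322]
wrist_force: [0.2, 0.0, 4.9]
width: 0.03
time: 10.2
tool_pos: [0.6762, 0.1742, 0.1591]
ee_rot: [3.141, -0.004, 0.322]
wrist_force: [0.3, 0.6, 5.1]
width: 0.0302
[-39.73158978 -95.50797373 159.09779055]
```

```bash
python3 -m jog '[[[0,0,0],[0,0,0],-0.3],[[0,0,0],[0,0,0],-0.3],[[0,0,0],[0,-4,-10],-0.3],[[0,0,0],[0,-4,-22],-0.3],[[0,0,0],[0,-4,-22],-0.3]]';python3 -m jog '[[[0,0,0],[0,0,0],1],[[0,0,0],[0,0,0],1],[[0,0,0],[0,0,0],1],[[0,0,0],[0,0,0],1],[[0,0,0],[0,0,0],1]]';python3 -m jog '[[[0,0,0],[0,0,0],1],[[0,0,0],[0,0,0],1]]';  python3 -c "
from h import *
print(w2b(robot.get_obs()['tool_pos']*1000))"
```

```text
time: 10.7
tool_pos: [0.6751, 0.1782, 0.1821]
ee_rot: [3.141, -0.005, 0.322]
wrist_force: [0.1, -0.2, 0.5]
width: 0.061
time: 11.2
tool_pos: [0.6738, 0.1777, 0.1786]
ee_rot: [-3.142, 0.001, 0.322]
wrist_force: [-0.8, -0.3, -0.4]
width: 0.0245
time: 11.4
tool_pos: [0.6739, 0.1777, 0.1789]
ee_rot: [3.142, 0.0, 0.322]
wrist_force: [0.9, -0.3, -0.9]
width: 0.0086
[-35.61078524 -94.49893233 178.90515877]
```

```bash
python3 -m jog '[[[0,0,0],[0,0,0],-0.3],[[0,0,0],[0,0,0],-0.3],[[0,0,0],[0,0,0],-0.3],[[0,0,0],[0,0,0],-0.3],[[0,0,0],[0,0,0],-0.3]]';python3 -m jog '[[[0,0,0],[0,0,0],-0.3],[[0,0,0],[0,0,0],-0.3],[[0,0,0],[0,4,0],-0.3],[[0,0,0],[0,4,12],-0.3],[[0,0,0],[0,4,25],-0.3]]';python3 -m jog '[[[0,0,0],[0,0,0],1],[[0,0,0],[0,0,0],1],[[0,0,0],[0,0,0],1],[[0,0,0],[0,0,0],1],[[0,0,0],[0,0,0],1]]';python3 -m jog '[[[0,0,0],[0,0,0],1],[[0,0,0],[0,0,0],1],[[0,0,0],[0,0,0],1]]';  python3 - <<'E'
from h import *
print(w2b(robot.get_obs()['tool_pos']*1000))
for n in("side","top"):
    p,d=eyes.snapshot(n); q=p.astype(int); W=cloud(n,d)*1000
    m=(q[...,0]>140)&(q[...,1]<70)&(q[...,2]<70)&(W[...,2]>150)
    v,u=np.nonzero(m); print(n,m.sum(),u.min(),u.max(),v.min(),v.max(),W[m].max(0).round(),w2b(W[m]).mean(0).round(1))
E
```

```text
time: 11.9
tool_pos: [0.6739, 0.1778, 0.179]
ee_rot: [3.142, 0.0, 0.322]
wrist_force: [1.7, 0.9, 0.5]
width: 0.0454
time: 12.4
tool_pos: [0.6755, 0.1738, 0.1535]
ee_rot: [3.141, -0.001, 0.322]
wrist_force: [-0.0, 0.8, 0.4]
width: 0.0611
time: 12.9
tool_pos: [0.6761, 0.1742, 0.1547]
ee_rot: [3.141, -0.003, 0.322]
wrist_force: [1.0, 0.1, 0.0]
width: 0.0311
time: 13.2
tool_pos: [0.6761, 0.1742, 0.1547]
ee_rot: [3.141, -0.002, 0.322]
wrist_force: [2.8, 0.8, 1.5]
width: 0.0306
[-39.60543438 -95.37642399 154.68847031]
side 175 195 251 207 295 [717. 195. 217.] [-30.5 -93.8 205.3]
top 1 429 429 281 281 [ 269. -170. 1252.] [-233.9  400.9 1252.3]
```

```bash
python3 -m jog '[[[0,3.2,0],[-2,0,-7.5],1],[[0,6.3,0],[-4.5,0,-14.7],1],[[0,9.5,0],[-7.5,0,-22],1],[[0,12.6,0],[-11,0,-28.6],1],[[0,12.6,0],[-11,0,-28.6],1]]';python3 -m jog '[[[0,0,0],[0,0,0],1]]';  python3 - <<'E'
from h import *
print(w2b(robot.get_obs()['tool_pos']*1000))
for n in("side",):
    p,d=eyes.snapshot(n); q=p.astype(int); W=cloud(n,d)*1000
    m=(q[...,0]>140)&(q[...,1]<70)&(q[...,2]<70)&(W[...,2]>150)&(W[...,0]<700)
    v,u=np.nonzero(m); print(n,m.sum(),u.min(),u.max(),v.min(),v.max(),W[m].max(0).round(),w2b(W[m]).mean(0).round(1))
E
```

```text
time: 13.8
tool_pos: [0.6653, 0.1682, 0.1847]
ee_rot: [3.138, -0.225, 0.32]
wrist_force: [6.3, -2.6, 0.8]
width: 0.0307
time: 13.9
tool_pos: [0.6659, 0.1684, 0.184]
ee_rot: [3.138, -0.223, 0.32]
wrist_force: [5.1, -3.5, 1.3]
width: 0.0304
[-41.89493821 -83.83515796 183.95710974]
side 176 204 218 268 282 [665. 185. 244.] [-29.9 -73.1 233.5]
```

Run:
```python
from h import *
s=robot.get_obs(); p=s["tool_pos"]*1000; Rt=R.from_euler("xyz",s["ee_rot"])
H=b2w([-20,128,0])
for a in (4,8,12,16,20):
    Q=R.from_euler("z",-a,degrees=True)
    n=H+Q.apply(p-H)
    print(Rt.inv().apply([0,0,-a]).round(1).tolist(),Rt.inv().apply(n-p).round(1).tolist())
```

```text
[-0.9, -0.0, 3.9] [-1.9, 14.8, -0.4]
[-1.8, -0.0, 7.8] [-4.8, 29.3, -1.0]
[-2.6, -0.0, 11.7] [-8.6, 43.7, -1.8]
[-3.5, -0.1, 15.6] [-13.5, 57.7, -2.8]
[-4.4, -0.1, 19.5] [-19.2, 71.4, -4.1]
```

```bash
python3 -m jog '[[[-0.9,0,3.9],[-1.9,14.8,-0.4],1],[[-1.8,0,7.8],[-4.8,29.3,-1],1],[[-2.6,0,11.7],[-8.6,43.7,-1.8],1],[[-3.5,0,15.6],[-13.5,57.7,-2.8],1],[[-4.4,0,19.5],[-19.2,71.4,-4.1],1]]';  python3 - <<'E'
from h import *
print(w2b(robot.get_obs()['tool_pos']*1000))
for n in("side",):
    p,d=eyes.snapshot(n); q=p.astype(int); W=cloud(n,d)*1000
    m=(q[...,0]>140)&(q[...,1]<70)&(q[...,2]<70)&(W[...,2]>150)&(W[...,0]<700)
    print(n,m.sum(),W[m].max(0).round(),w2b(W[m]).mean(0).round(1))
E
```

```text
time: 14.45
tool_pos: [0.6702, 0.096, 0.1837]
ee_rot: [3.141, -0.223, -0.03]
wrist_force: [4.3, 0.3, 2.9]
width: 0.031
[-111.8327669   -64.63141013  183.71771778]
side 154 [672. 118. 243.] [-96.2 -56.7 233.1]
```

```bash
for i in 1; do python3 -m jog '[[[-0.9,0,3.9],[-1.9,14.8,-0.4],1],[[-1.8,0,7.8],[-4.8,29.3,-1],1],[[-2.6,0,11.7],[-8.6,43.7,-1.8],1],[[-3.5,0,15.6],[-13.5,57.7,-2.8],1],[[-4.4,0,19.5],[-19.2,71.4,-4.1],1]]'; python3 -m jog '[[[-0.9,0,3.9],[-1.9,14.8,-0.4],1],[[-1.8,0,7.8],[-4.8,29.3,-1],1],[[-2.6,0,11.7],[-8.6,43.7,-1.8],1],[[-3.5,0,15.6],[-13.5,57.7,-2.8],1],[[-4.4,0,19.5],[-19.2,71.4,-4.1],1]]'; python3 -m jog '[[[-0.9,0,3.9],[-1.9,14.8,-0.4],1],[[-1.8,0,7.8],[-4.8,29.3,-1],1],[[-2.6,0,11.7],[-8.6,43.7,-1.8],1],[[-3.5,0,15.6],[-13.5,57.7,-2.8],1],[[-4.4,0,19.5],[-19.2,71.4,-4.1],1]]'; done
python3 - <<'E'
from h import *
print(w2b(robot.get_obs()['tool_pos']*1000),robot.get_obs()["joint_positions"])
for n in("side","top"):
    p,d=eyes.snapshot(n); q=p.astype(int); W=cloud(n,d)*1000
    m=(q[...,0]>140)&(q[...,1]<70)&(q[...,2]<70)&(W[...,2]>120)&(W[...,0]<700)
    print(n,m.sum(),w2b(W[m]).mean(0).round(1) if m.any() else 0)
E
```

```text
time: 15.0
tool_pos: [0.6487, 0.0245, 0.1839]
ee_rot: [3.14, -0.225, -0.379]
wrist_force: [5.4, -2.3, 2.9]
width: 0.0308
time: 15.5
tool_pos: [0.6039, -0.0353, 0.184]
ee_rot: [3.14, -0.225, -0.728]
wrist_force: [4.4, -1.5, 3.1]
width: 0.0312
time: 16.0
tool_pos: [0.5412, -0.076, 0.1839]
ee_rot: [3.14, -0.226, -1.078]
wrist_force: [3.5, -3.8, 3.3]
width: 0.0304
[-233.01048255  112.90932783  183.85446476] [-0.11090467 -0.02539792  1.47075235 -0.18613817  1.56756274  0.9553842 ]
side 53 [-214.7  103.4  232.9]
top 3 [-219.3  207.1  574.5]
```

```bash
python3 -m jog '[[[-0.9,0,3.9],[-1.9,14.8,-0.4],1],[[-1.8,0,7.8],[-4.8,29.3,-1],1],[[-2.6,0,11.7],[-8.6,43.7,-1.8],1],[[-3.5,0,15.6],[-13.5,57.7,-2.8],1],[[-4.4,0,19.5],[-19.2,71.4,-4.1],1]]'; python3 -m jog '[[[0,0,0],[0,0,0],1],[[0,-4,0],[3,0,8],1],[[0,-8,0],[7,0,17],1],[[0,-12.6,0],[11,0,27],1],[[0,-12.6,0],[11,0,27],1]]';  python3 -m jog '[[[0,0,0],[0,0,0],-1],[[0,0,0],[0,0,0],-1],[[0,0,0],[0,0,0],-1],[[0,0,0],[0,0,0],-1],[[0,0,0],[0,0,-20],-1]]';python3 -m jog '[[[0,0,0],[0,0,-50],-1],[[0,0,0],[0,0,-95],-1],[[0,0,0],[0,0,-125],-1],[[0,0,0],[0,0,-125],-1]]'
python3 - <<'E'
from h import *
print(w2b(robot.get_obs()['tool_pos']*1000),robot.get_obs()["joint_positions"])
for n in("side","top"):
    p,d=eyes.snapshot(n); q=p.astype(int); W=cloud(n,d)*1000
    m=(q[...,0]>140)&(q[...,1]<70)&(q[...,2]<70)&(W[...,2]>120)&(W[...,0]<700)
    print(n,m.sum(),w2b(W[m]).mean(0).round(1) if m.any() else 0)
# lime & duck
z=np.load("pics/top0.npz");W=cloud("top",z["d"])*1000
m=np.zeros((480,640),bool);m[295:345,395:450]=1;m&=W[...,2]>15
q=W[m];print("duck",q.min(0).round(),q.max(0).round())
c=np.array([477.5,-318]);a=np.radians(76.6);L=(q[:,:2]-c)@np.array([[np.cos(a),-np.sin(a)],[np.sin(a),np.cos(a)]])
print("duck in blank frame",L.min(0).round(),L.max(0).round())
E
```

```text
time: 16.6
tool_pos: [0.4686, -0.0926, 0.1836]
ee_rot: [3.141, -0.226, -1.426]
wrist_force: [2.0, -4.5, 3.8]
width: 0.0309
time: 17.1
tool_pos: [0.4676, -0.1032, 0.154]
ee_rot: [3.13, 0.014, -1.421]
wrist_force: [-2.0, 6.9, -6.9]
width: 0.0308
time: 17.6
tool_pos: [0.4693, -0.1064, 0.1757]
ee_rot: [3.134, 0.0, -1.422]
wrist_force: [-0.3, -0.0, -0.7]
width: 0.067
time: 18.0
tool_pos: [0.4731, -0.1073, 0.3094]
ee_rot: [-3.134, -0.008, -1.422]
wrist_force: [0.1, -0.3, 0.2]
width: 0.0935
[-240.732755    187.5191557   309.41781217] [-0.33748666 -0.05022246  1.22779253 -0.00338949  1.9532138   1.08324182]
side 119 [-227.3  185.   204.1]
top 1 [-233.9  400.9 1252.3]
duck [ 269. -430.   15.] [ 393. -170. 1252.]
duck in blank frame [-138.   64.] [ 96. 237.]
```

```bash
python3 -c "
from h import *
rel([477.5,-318,200],down(-13.4))"
```

```text
turn [0.1, -0.2, -68.1] shift [209.0, 25.0, 104.0]
```

```bash
python3 -m jog '[[[0,0,-40],[209,25,30],-0.5],[[0,0,-40],[209,25,30],-0.5],[[0,0,-40],[209,25,104],-0.5],[[0,0,-40],[209,25,104],-0.5],[[0,0,-40],[209,25,104],-0.5]]';python3 -m jog '[[[0,0,-28],[0,0,0],-0.5],[[0,0,-28],[0,0,0],-0.5],[[0,0,-28],[0,0,0],-0.5],[[0,0,-28],[0,0,0],-0.5],[[0,0,-28],[0,0,0],-0.5]]'
python3 - <<'E'
from h import *
c=eyes.camera_params("wrist");p,d=eyes.snapshot("wrist")
W=cloud("wrist",d,c)*1000; q=p.astype(int)
m=(W[...,2]>52)&(W[...,2]<68)&(np.hypot(W[...,0]-477,W[...,1]+318)<105)&(q[...,0]>120)
k,l,s,_=cv2.connectedComponentsWithStats(m.astype(np.uint8)); i=1+s[1:,4].argmax(); X=W[l==i]
print("lime",cv2.minAreaRect(X[:,:2].astype(np.float32)),len(X))
# door position by ball
print(robot.get_obs()["tool_pos"])
rel([477.5,-318,26],down(-13.4))
E
```

```text
time: 18.6
tool_pos: [0.476, -0.3179, 0.1964]
ee_rot: [3.138, 0.003, -0.719]
wrist_force: [-0.2, -0.6, 0.8]
width: 0.0702
time: 19.1
tool_pos: [0.4761, -0.3163, 0.1973]
ee_rot: [3.141, 0.005, -0.236]
wrist_force: [0.0, -0.4, 0.1]
width: 0.0702
lime ((478.2908630371094, -317.1357421875), (170.41937255859375, 56.14933395385742), 76.86885833740234) 8499
[ 0.47630071 -0.31639316  0.19775116]
turn [0.1, 0.3, -0.2] shift [2.0, 1.0, 172.0]
```

```bash
python3 -m jog '[[[0,0,0],[2,1,45],-0.5],[[0,0,0],[2,1,90],-0.5],[[0,0,0],[2,1,135],-0.5],[[0,0,0],[2,1,160],-0.5],[[0,0,0],[2,1,172],-0.5]]';python3 -m jog '[[[0,0,0],[0,0,0],-0.5],[[0,0,0],[0,0,0],1],[[0,0,0],[0,0,0],1],[[0,0,0],[0,0,0],1],[[0,0,0],[0,0,0],1]]';python3 -m jog '[[[0,0,0],[0,0,0],1],[[0,0,0],[0,0,0],1]]'
```

```text
time: 19.65
tool_pos: [0.476, -0.3168, 0.0232]
ee_rot: [-3.141, 0.008, -0.236]
wrist_force: [0.1, -0.1, 0.8]
width: 0.0702
time: 20.15
tool_pos: [0.4794, -0.3197, 0.0294]
ee_rot: [3.137, -0.001, -0.236]
wrist_force: [0.5, 0.4, -0.6]
width: 0.0415
time: 20.35
tool_pos: [0.4787, -0.3191, 0.0283]
ee_rot: [3.138, 0.0, -0.236]
wrist_force: [-0.1, -0.0, -0.6]
width: 0.0256
```

```bash
python3 -m jog '[[[0,0,0],[0,0,0],-0.5],[[0,0,0],[0,0,0],-0.5],[[0,0,0],[0,0,0],-0.5],[[0,0,0],[0,0,0],-0.5],[[0,0,0],[0,0,0],-0.5]]';python3 -m jog '[[[0,0,0],[0,0,0],-0.5],[[0,0,0],[0,0,0],-0.5],[[0,0,0],[0,0,0],-0.5]]'
python3 - <<'E'
from h import *
c=eyes.camera_params("wrist");p,d=eyes.snapshot("wrist")
W=cloud("wrist",d,c)*1000; q=p.astype(int)
m=(W[...,2]>52)&(W[...,2]<66)&(np.hypot(W[...,0]-477,W[...,1]+318)<115)&(q[...,0]>150)&(q[...,1]>20)
k,l,s,_=cv2.connectedComponentsWithStats(m.astype(np.uint8)); i=1+s[1:,4].argmax(); X=W[l==i]
print("lime part",cv2.minAreaRect(X[:,:2].astype(np.float32)),len(X))
cv2.imwrite("pics/c6.png",p[:,:,::-1])
s=robot.get_obs(); print(s["tool_pos"],s["width"])
rel([478.3,-317.1,4],down(-13.1))
# heights on roof near front
z=np.load("pics/top0.npz"); L=w2b(cloud("top",z["d"])*1000)
mm=(L[...,2]>186)&(L[...,2]<230)&(L[...,0]>-10)&(L[...,0]<270)&(abs(L[...,1])<150)
from scipy import ndimage as nd
lab,n=nd.label(mm)
for i in range(1,n+1):
    if (lab==i).sum()>20: print("on roof",L[lab==i].min(0).round(),L[lab==i].max(0).round())
E
```

```text
time: 20.85
tool_pos: [0.4786, -0.319, 0.0279]
ee_rot: [3.139, 0.001, -0.236]
wrist_force: [0.8, -0.6, 0.3]
width: 0.0628
time: 21.15
tool_pos: [0.4786, -0.3191, 0.028]
ee_rot: [3.139, 0.001, -0.236]
wrist_force: [-0.6, -0.3, 0.4]
width: 0.0701
lime part ((480.4652099609375, -308.4705505371094), (152.35101318359375, 56.38196563720703), 76.8941421508789) 24351
[ 0.4786445  -0.31903153  0.02795526] 0.07022894302709438
turn [0.2, 0.1, -0.4] shift [-1.0, -2.0, 24.0]
on roof [182.  32. 188.] [247.  95. 207.]
```

View pics/c6.png

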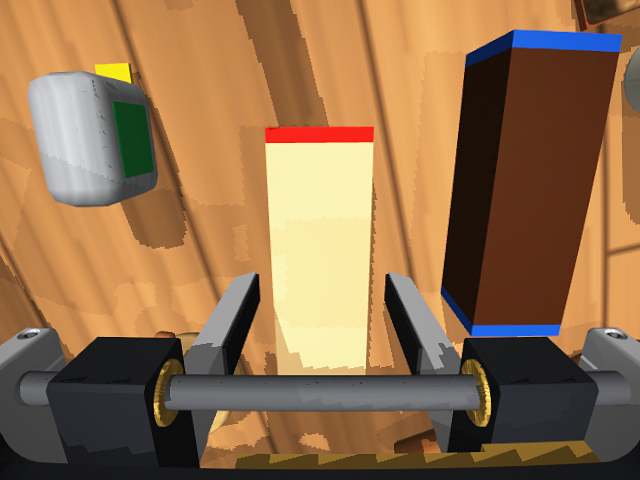

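Run:
```python
from h import *
s=robot.get_obs(); t=s["tool_pos"]; Rt=R.from_euler("xyz",s["ee_rot"])
c=eyes.camera_params("wrist");p,d=eyes.snapshot("wrist");L=(cloud("wrist",d,c)-t)@Rt.as_matrix()*1000
for u,v in((250,278),(240,300),(225,340),(252,290),(395,278),(410,310),(390,290),(115,345),(250,385)): print(u,v,p[v,u],L[v,u].round(1))
f=(abs(L[...,1])<14)&(L[...,2]<5)&(L[...,2]>-110)&(abs(L[...,0])>31)&(abs(L[...,0])<55)
print("finger z range",np.percentile(L[f][:,2],[1,50,99]).round(1), L[f].max(0))
```

```text
250 278 [164 164 165] [-37.7  -9.4 -48. ]
240 300 [165 165 166] [-37.3  -9.6 -73.7]
225 340 [40 39 41] [ -36.1   -8.7 -104.7]
252 290 [13 12 15] [-34.5  -7.9 -59.5]
395 278 [162 162 162] [ 38.7 -10.4 -50.4]
410 310 [162 163 163] [ 39.   -9.1 -82.2]
390 290 [16 16 16] [ 35.5  -5.7 -55. ]
115 345 [25 27 29] [ -50.7  -33.7 -145.3]
250 385 [87 87 91] [ -15.8  -29.  -153.3]
finger z range [-109.7  -86.7  -41.3] [ 48.07388478   8.32905468 -37.85684566]
```

The camera shows the real fingertips end about 39 mm short of the reported TCP. That explains both empty grips, so from here I aim the TCP 39 mm deeper along the tool.

```bash
python3 -m jog '[[[0,0,0],[-1,-2,20],-0.5],[[0,0,0],[-1,-2,35],-0.5],[[0,0,0],[-1,-2,45],-0.5],[[0,0,0],[-1,-2,45],-0.5],[[0,0,0],[-1,-2,45],1]]';python3 -m jog '[[[0,0,0],[0,0,0],1],[[0,0,0],[0,0,0],1],[[0,0,0],[0,0,0],1],[[0,0,0],[0,0,0],1]]'
```

```text
time: 21.75
tool_pos: [0.478, -0.317, -0.0172]
ee_rot: [3.139, 0.001, -0.236]
wrist_force: [0.4, 0.3, 0.4]
width: 0.0655
time: 22.15
tool_pos: [0.4785, -0.3175, -0.0162]
ee_rot: [3.138, -0.001, -0.236]
wrist_force: [-0.1, -0.5, 2.7]
width: 0.0557
```

```bash
python3 -m jog '[[[0,0,0],[0,0,-40],1],[[0,0,0],[0,0,-90],1],[[0,0,0],[0,0,-140],1],[[0,0,0],[0,0,-190],1],[[0,0,0],[0,0,-240],1]]';python3 -m jog '[[[0,0,0],[0,0,0],1],[[0,0,0],[0,0,0],1]]'
python3 - <<'E'
from h import *
z=np.load("pics/top0.npz");W=cloud("top",z["d"])*1000
q=W[135:172,360:390]; q=q[q[...,2]>90]; print("glue",q.mean(0))
p,d=eyes.snapshot("side"); q=p.astype(int); W=cloud("side",d)*1000
m=(q[...,0]>140)&(q[...,1]<70)&(q[...,2]<70)&(W[...,2]>180)&(W[...,0]<700)&(W[...,1]>-200)
print("ball",w2b(W[m]).mean(0).round())
rel(b2w([-170,0,224]),down(18.8))
E
```

```text
time: 22.65
tool_pos: [0.4778, -0.3157, 0.2238]
ee_rot: [3.14, 0.003, -0.236]
wrist_force: [0.1, -0.6, -3.6]
width: 0.0558
time: 22.85
tool_pos: [0.4787, -0.3165, 0.2236]
ee_rot: [3.138, -0.001, -0.236]
wrist_force: [0.2, 0.8, -4.3]
width: 0.056
glue [ 712.24319437 -250.99929307  134.68875845]
ball [-218.  184.  210.]
turn [0.0, 0.2, -32.3] shift [67.0, -362.0, -4.0]
```

```bash
python3 -m jog '[[[0,0,-4],[8,-36,0],1],[[0,0,-8],[16,-76,0],1],[[0,0,-12],[24,-116,0],1],[[0,0,-16],[32,-156,0],1],[[0,0,-20],[40,-196,0],1]]'; python3 -c "
from h import *
rel(b2w([-170,0,224]),down(18.8))"
```

```text
time: 23.4
tool_pos: [0.5619, -0.1331, 0.2179]
ee_rot: [-3.141, 0.009, 0.116]
wrist_force: [0.3, -0.3, -3.9]
width: 0.0559
turn [-0.1, 0.5, -12.2] shift [83.0, -144.0, -7.0]
```

```bash
python3 -m jog '[[[0,0,-4],[20,-36,0],1],[[0,0,-8],[40,-76,0],1],[[0,0,-12],[62,-116,0],1],[[0,0,-12],[83,-144,0],1],[[0,0,-12],[83,-144,0],1]]';python3 -m jog '[[[0,0,0],[0,0,35],1],[[0,0,0],[0,0,70],1],[[0,0,0],[0,0,105],1],[[0,0,0],[0,0,135],1],[[0,0,0],[0,0,135],1]]'
python3 - <<'E'
from h import *
s=robot.get_obs(); print(w2b(s["tool_pos"]*1000),s["tool_pos"],s["wrist_force"])
rel(b2w([-14,0,72]),down(18.8))
c=eyes.camera_params("wrist");p,d=eyes.snapshot("wrist"); cv2.imwrite("pics/c7.png",p[:,:,::-1])
W=cloud("wrist",d,c)*1000; L=w2b(W)
m=(L[...,2]>155)&(L[...,2]<185)&(L[...,0]>-40)&(L[...,0]<250)&(abs(L[...,1])<170)
X=L[m]; print("roof",np.percentile(X,[.5,99.5],axis=0).round(1),m.sum())
# roof front edge line
pts=[(y,np.percentile(X[abs(X[:,1]-y)<5][:,0],1)) for y in range(-100,101,20) if (abs(X[:,1]-y)<5).sum()>20]
print([(y,round(a,1)) for y,a in pts])
q=p.astype(int); r=(q[...,0]>150)&(q[...,1]<60)&(q[...,2]<60)&(L[...,2]<170)&(abs(L[...,0]+85)<40)
print("blank front red",r.sum(),L[r].min(0) if r.any() else 0,L[r].max(0) if r.any() else 0)
E
```

```text
time: 23.9
tool_pos: [0.6288, 0.0222, 0.2161]
ee_rot: [-3.138, 0.009, 0.329]
wrist_force: [0.0, -1.5, -2.8]
width: 0.0559
time: 24.4
tool_pos: [0.6223, 0.0166, 0.0769]
ee_rot: [-3.137, 0.02, 0.322]
wrist_force: [-1.7, 0.6, -3.6]
width: 0.0558
[-171.47549759    6.29797012   76.86805605] [0.6222987  0.01664323 0.07686806] [-1.66788058  0.64393712 -3.62942027]
turn [-0.3, 1.1, -0.3] shift [5.0, -157.0, 5.0]
roof [[-40.  121.  155. ]
 [-38.1 123.2 157.8]] 33
[]
blank front red 2840 [-100.70590772  -23.92251193   -2.1694483 ] [-85.43861561  66.86032702 155.89690581]
```

View pics/c7.png

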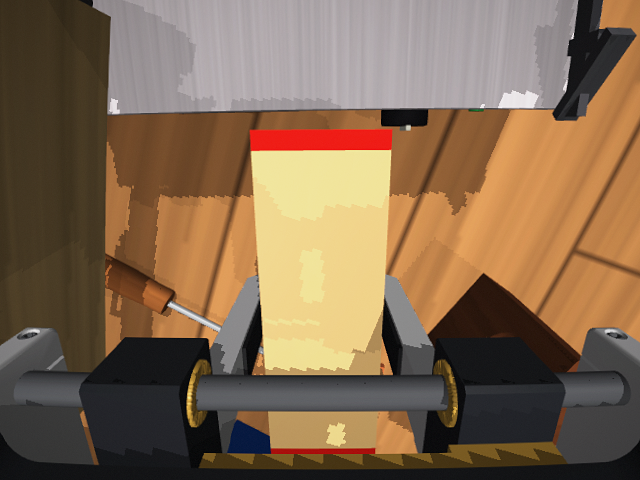

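```bash
python3 -m jog '[[[0,1,0],[5,-15,0],1],[[0,1,0],[5,-45,1],1],[[0,1,0],[5,-75,2],1],[[0,1,0],[5,-105,3],1],[[0,1,0],[5,-130,3],1]]';python3 -m jog '[[[0,0,0],[0,-15,0],1],[[0,0,0],[0,-22,0],1],[[0,0,0],[0,-22,0],1],[[0,0,0],[0,-22,0],1]]'; python3 -c "
from h import *
s=robot.get_obs(); print(w2b(s['tool_pos']*1000),s['wrist_force'])
rel(b2w([-18,0,70]),down(18.8))"
```

```text
time: 24.95
tool_pos: [0.5932, 0.1447, 0.0866]
ee_rot: [3.14, -0.021, 0.324]
wrist_force: [0.5, 0.3, -3.8]
width: 0.0558
time: 25.35
tool_pos: [0.5862, 0.162, 0.084]
ee_rot: [3.139, -0.016, 0.322]
wrist_force: [-0.1, -0.4, -3.9]
width: 0.0557
[-22.2500414   -6.33320708  83.9787164 ] [-0.11969436 -0.363863   -3.89009428]
turn [0.2, -0.9, -0.3] shift [-7.0, -4.0, 14.0]
```

```bash
python3 -m jog '[[[0,-0.9,0],[-6,-3,5],1],[[0,-0.9,0],[-6,-3,9],1],[[0,-0.9,0],[-6,-3,13],1],[[0,-0.9,0],[-6,-3,13],1]]';python3 -m jog '[[[0,0,0],[0,0,1],1],[[0,0,0],[0,0,2],1]]';python3 -m jog '[[[0,0,0],[0,0,0],-0.5],[[0,0,0],[0,0,0],-0.5],[[0,0,0],[0,0,0],-0.5],[[0,0,0],[0,0,0],-0.5]]';  python3 -c "
from h import *
s=robot.get_obs(); print(w2b(s['tool_pos']*1000),s['wrist_force'])
rel(b2w([-130,0,190]),down(18.8))"
```

```text
time: 25.75
tool_pos: [0.5789, 0.1632, 0.0695]
ee_rot: [3.14, 0.002, 0.322]
wrist_force: [-0.2, 0.7, -2.5]
width: 0.0561
time: 25.95
tool_pos: [0.5792, 0.1636, 0.0688]
ee_rot: [3.139, 0.0, 0.323]
wrist_force: [-1.7, 0.8, 1.2]
width: 0.0558
time: 26.35
tool_pos: [0.5795, 0.1638, 0.0688]
ee_rot: [3.139, -0.0, 0.323]
wrist_force: [0.2, -0.5, -0.3]
width: 0.0706
[-18.37189478  -0.56498578  68.81412519] [ 0.22252741 -0.48665817 -0.29626514]
turn [0.1, -0.0, -0.3] shift [0.0, 112.0, -121.0]
```

```bash
python3 -m jog '[[[0,0,0],[0,0,-45],-0.5],[[0,0,0],[0,0,-85],-0.5],[[0,0,0],[0,40,-90],1],[[0,0,0],[0,85,-90],1],[[0,0,0],[0,120,-90],1]]';python3 -m jog '[[[0,0,0],[0,5,0],1],[[0,0,0],[0,5,0],1],[[0,0,0],[0,5,0],1],[[0,0,0],[0,5,0],1]]';  python3 - <<'E'
from h import *
s=robot.get_obs(); print(w2b(s['tool_pos']*1000),s['width'])
rel(b2w([-145,0,75]),down(18.8))
c=eyes.camera_params("wrist");p,d=eyes.snapshot("wrist"); q=p.astype(int); L=w2b(cloud("wrist",d,c)*1000)
m=(L[...,2]>125)&(L[...,2]<155)&(L[...,0]<100)&(L[...,0]>-130)&(abs(L[...,1])<60)&(q[...,0]>110)
X=L[m]; print("blank",cv2.minAreaRect(X[:,:2].astype(np.float32)),X[:,:2].min(0),X[:,:2].max(0),np.median(X[:,2]),m.sum())
E
```

```text
time: 26.85
tool_pos: [0.6181, 0.0484, 0.1597]
ee_rot: [3.138, -0.001, 0.323]
wrist_force: [0.4, -0.3, -0.8]
width: 0.0496
time: 27.25
tool_pos: [0.6184, 0.0469, 0.1587]
ee_rot: [3.14, 0.0, 0.325]
wrist_force: [-0.5, -0.4, -0.8]
width: 0.0183
[-141.58894955    0.19533143  158.72591085] 0.018290304807760713
turn [0.1, 0.0, -0.2] shift [0.0, 3.0, 84.0]
blank ((-54.867431640625, -0.7122688293457031), (56.449588775634766, 98.4854965209961), 89.680419921875) [-104.01281705  -29.17416667] [-5.59063449 27.60465138] 144.70108146437934 13925
```

```bash
python3 -m jog '[[[0,0,0],[0,0,40],1],[[0,0,0],[0,0,80],1],[[0,0,0],[0,0,84],1],[[0,0,0],[0,-15,84],1],[[0,0,0],[0,-30,84],1]]';python3 -m jog '[[[0,0,0],[0,-15,0],1],[[0,0,0],[0,-30,0],1],[[0,0,0],[0,-45,0],1],[[0,0,0],[0,-60,0],1],[[0,0,0],[0,-75,0],1]]'; python3 -c "
from h import *
s=robot.get_obs(); print(w2b(s['tool_pos']*1000),s['width'])
rel(b2w([-10,0,75]),down(18.8))"
```

```text
time: 27.8
tool_pos: [0.6104, 0.0748, 0.0771]
ee_rot: [3.138, -0.003, 0.323]
wrist_force: [3.2, -10.8, -1.3]
width: 0.0005
time: 28.3
tool_pos: [0.5853, 0.1459, 0.075]
ee_rot: [3.139, -0.0, 0.323]
wrist_force: [0.4, -1.6, 1.6]
width: 0.0008
[-37.20855736  -0.37423551  75.02527438] 0.000843541151207942
turn [0.1, -0.0, -0.3] shift [-1.0, -27.0, -0.0]
```

```bash
python3 -m jog '[[[0,0,0],[0,-10,0],1],[[0,0,0],[0,-20,0],1],[[0,0,0],[0,-27,0],1],[[0,0,0],[0,-27,0],1]]';python3 -m jog '[[[0,0,0],[0,50,0],1],[[0,0,0],[0,100,-20],1],[[0,0,0],[0,120,-65],1],[[0,0,0],[0,120,-85],1],[[0,0,0],[0,120,-85],1]]';  python3 - <<'E'
from h import *
s=robot.get_obs(); print(w2b(s['tool_pos']*1000),s['width'])
c=eyes.camera_params("wrist");p,d=eyes.snapshot("wrist"); q=p.astype(int); L=w2b(cloud("wrist",d,c)*1000)
cv2.imwrite("pics/c8.png",p[:,:,::-1])
r=(q[...,0]>100)&(q[...,1]<60)&(q[...,2]<60)&(L[...,2]>80)&(L[...,2]<160)&(abs(L[...,0])<60)&(abs(L[...,1])<70)
print("red end",r.sum(),np.percentile(L[r],[1,50,99],axis=0).round(1) if r.any() else 0)
for y in(-80,-50,50,80):
    m=(abs(L[...,1]-y)<6)&(abs(L[...,2]-173)<12)&(abs(L[...,0])<60)
    print(y,"roof edge x",np.percentile(L[m][:,0],2).round(1) if m.sum()>10 else None)
E
```

```text
time: 28.7
tool_pos: [0.5762, 0.1716, 0.0739]
ee_rot: [3.141, 0.002, 0.324]
wrist_force: [-0.2, 0.5, 0.6]
width: 0.0004
time: 29.2
tool_pos: [0.6174, 0.0561, 0.1638]
ee_rot: [3.139, -0.007, 0.321]
wrist_force: [0.9, -0.5, 0.2]
width: 0.0008
[-132.51228217   -1.77031689  163.75256306] 0.0008014035348763279
red end 0 0
-80 roof edge x -9.6
-50 roof edge x -9.7
50 roof edge x -10.3
80 roof edge x -10.4
```

Run:
```python
from h import *
def rayz(n,u,v,z):
    c=eyes.camera_params(n); q=cv2.undistortPoints(np.array([[[u,v]]],float),c["mtx"],np.array([c["k1"],0,0,0.]))[0,0]
    T=np.linalg.inv(c["world_to_cam"]);o=T[:3,3];d=T[:3,:3]@[q[0],-q[1],-1];return (o+d*(z-o[2])/d[2])*1000
for n in("side","top"):
    p,d=eyes.snapshot(n); q=p.astype(int); np.savez(f"pics/{n}1.npz",p=p,d=d)
    m=((q[...,0]>90)&(q[...,1]<60)&(q[...,2]<60)).astype(np.uint8)
    k,l,s,_=cv2.connectedComponentsWithStats(m)
    for i in range(1,k):
        if s[i,4]>15:
            v,u=np.nonzero(l==i); print(n,s[i],"at z145 top row:",w2b(rayz(n,u[v==v.min()].mean(),v.min(),.145)).round(),"centre z115",w2b(rayz(n,u.mean(),v.mean(),.115)).round(), "depth z",np.median(cloud(n,d)[l==i][:,2]).round(3))
```

```text
side [57  1 39  9 91] at z145 top row: [-6373. -1885.   145.] centre z115 [-6313. -2062.   115.] depth z 0.521
side [104   1  24   1  24] at z145 top row: [-6243. -1590.   145.] centre z115 [-6556. -1663.   115.] depth z 0.52
side [44  7 12  6 26] at z145 top row: [-5957. -2275.   145.] centre z115 [-5910. -2257.   115.] depth z 0.525
side [ 0 16 13  7 24] at z145 top row: [-5291. -2440.   145.] centre z115 [-5273. -2500.   115.] depth z 0.526
side [90 16  4 15 19] at z145 top row: [-4938. -1559.   145.] centre z115 [-4627. -1471.   115.] depth z 0.416
side [86 38 17  8 44] at z145 top row: [-3564. -1130.   145.] centre z115 [-3595. -1195.   115.] depth z 0.323
side [65 44 25  8 52] at z145 top row: [-3336. -1201.   145.] centre z115 [-3373. -1261.   115.] depth z 0.325
side [ 0 51 14  6 19] at z145 top row: [-3213. -1657.   145.] centre z115 [-3282. -1739.   115.] depth z 0.391
side [50 52 11  5 18] at z145 top row: [-3070. -1299.   145.] centre z115 [-3166. -1361.   115.] depth z 0.326
side [ 56  73  55  24 140] at z145 top row: [-2324.  -804.   145.] centre z115 [-2227.  -894.   1
[... 882 characters left out ...]
tre z115 [-383.  204.  115.] depth z 0.203
side [ 64 236  18  17  31] at z145 top row: [-398. -441.  145.] centre z115 [-410. -475.  115.] depth z -0.619
side [420 236   6  17  28] at z145 top row: [-269.  436.  145.] centre z115 [-278.  431.  115.] depth z 0.026
side [458 245   7  19  76] at z145 top row: [-213.  518.  145.] centre z115 [-219.  516.  115.] depth z 0.026
side [ 89 332  12  25  72] at z145 top row: [   9. -300.  145.] centre z115 [   7. -316.  115.] depth z 0.129
top [396 215   8   5  17] at z145 top row: [-455.  170.  145.] centre z115 [-464.  169.  115.] depth z 0.06
top [291 236  14  14 128] at z145 top row: [-239.  165.  145.] centre z115 [-237.  172.  115.] depth z 0.211
```

Run:
```python
import numpy as np,cv2
s=np.load("pics/side1.npz")["p"][240:460,150:360,::-1]; t=np.load("pics/top1.npz")["p"][100:300,30:310,::-1]; w=cv2.imread("pics/c8.png")
f=lambda a,W,H:cv2.resize(a,(W,H),interpolation=cv2.INTER_CUBIC)
cv2.imwrite("pics/c9.png",np.hstack([f(s,400,420),np.vstack([f(t,380,210),f(w[0:300],380,210)])]))
```

```text
(no output)
```

View pics/c9.png

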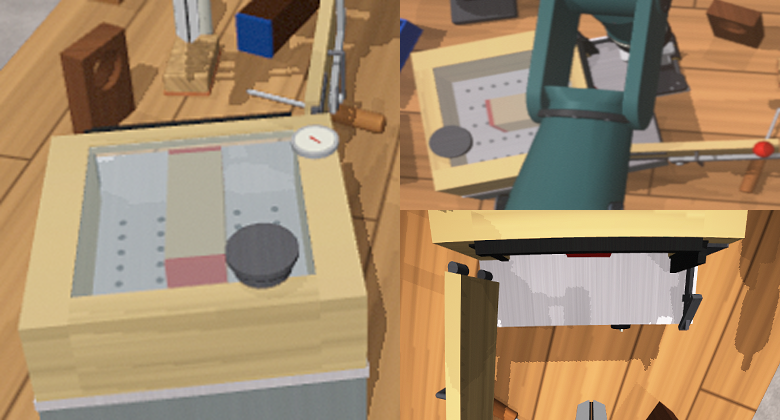

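Run:
```python
from h import *
c=eyes.camera_params("wrist");p,d=eyes.snapshot("wrist"); q=p.astype(int); L=w2b(cloud("wrist",d,c)*1000)
r=(q[...,0]>60)&(q[...,1]<30)&(q[...,2]<30)&(abs(L[...,0])<60)&(abs(L[...,1])<70)
print("wrist red",r.sum(),np.percentile(L[r],[5,50,95],axis=0).round(1) if r.any() else 0)
def rayz(n,u,v,z):
    c=eyes.camera_params(n); q=cv2.undistortPoints(np.array([[[u,v]]],float),c["mtx"],np.array([c["k1"],0,0,0.]))[0,0]
    T=np.linalg.inv(c["world_to_cam"]);o=T[:3,3];d=T[:3,:3]@[q[0],-q[1],-1];return (o+d*(z-o[2])/d[2])*1000
print("outer top edge",w2b(rayz("side",252,317.5,.145)).round(),"inner top edge",w2b(rayz("side",252.5,374.5,.145)).round())
# door angle from ball
print("ball",w2b(rayz("side",328,231,.199)).round())
s=robot.get_obs();print(w2b(s['tool_pos']*1000),s["joint_positions"].round(2),s["time"])
```

```text
wrist red 307 [[-3.000e-01 -2.530e+01  9.120e+01]
 [-1.000e-01 -6.000e-01  9.860e+01]
 [ 2.000e-01  2.430e+01  1.047e+02]]
outer top edge [  2.   1. 145.] inner top edge [164.   1. 145.]
ball [-234.  186.  199.]
[-129.90604676    1.52135143  156.6836094 ] [ 0.    0.24  1.21 -0.    1.69 -0.32] 29.4
```

```bash
python3 -m jog '[[[0,0,8],[0,0,-45],1],[[0,0,16],[0,0,-88],1],[[0,0,24],[0,0,-88],1],[[0,0,32],[0,0,-88],1],[[0,0,40],[0,0,-88],1]]';  python3 - <<'E'
from h import *
th=np.radians(101);u=np.array([-np.sin(th),-np.cos(th),0]);n=np.array([-np.cos(th),np.sin(th),0])
T=np.array([-20,128,240])+175*u+50*n
rel(b2w(T),down(18.8-101))
E
```

```text
time: 29.9
tool_pos: [0.6142, 0.0579, 0.2454]
ee_rot: [3.139, 0.003, -0.38]
wrist_force: [0.3, -0.0, -1.0]
width: 0.0007
turn [0.2, 0.0, 60.4] shift [-125.0, 176.0, 6.0]
```

```bash
python3 -m jog '[[[0,0,8],[-25,35,0],1],[[0,0,16],[-50,70,0],1],[[0,0,24],[-75,105,0],1],[[0,0,32],[-100,140,0],1],[[0,0,40],[-125,176,0],1]]'; python3 -m jog '[[[0,0,8],[0,0,0],1],[[0,0,16],[0,0,0],1],[[0,0,20],[0,0,0],1],[[0,0,20],[0,0,0],1]]'
python3 - <<'E'
from h import *
th=np.radians(101);u=np.array([-np.sin(th),-np.cos(th),0]);n=np.array([-np.cos(th),np.sin(th),0])
T=np.array([-20,128,111])+175*u+50*n
rel(b2w(T),down(18.8-101))
# door line from side cam now
p,d=eyes.snapshot("top"); L=w2b(cloud("top",d)*1000)
m=(L[...,2]>170)&(L[...,2]<182)&(L[...,0]<-60)&(L[...,0]>-280)&(L[...,1]>90)&(L[...,1]<200)
if m.sum()>30:
    X=L[m][:,:2]; v=cv2.fitLine(X.astype(np.float32),cv2.DIST_HUBER,0,.01,.01).ravel(); print("door",m.sum(),v, "angle",np.degrees(np.arctan2(abs(v[0]),-v[1]*np.sign(-v[0]))))
E
```

```text
time: 30.4
tool_pos: [0.4318, -0.0606, 0.2453]
ee_rot: [3.138, 0.001, -1.077]
wrist_force: [-0.4, -0.4, -0.3]
width: 0.0008
time: 30.8
tool_pos: [0.4332, -0.0602, 0.2458]
ee_rot: [3.138, -0.0, -1.421]
wrist_force: [-0.5, -0.1, -0.6]
width: 0.0001
turn [0.2, -0.0, 0.8] shift [-1.0, 0.0, 135.0]
door 71 [   0.95944697    0.28188926 -223.45589     166.91774   ] angle 73.62701
```

```bash
python3 -m jog '[[[0,0,0],[0,0,40],1],[[0,0,0],[0,0,80],1],[[0,0,0],[0,0,120],1],[[0,0,0],[0,0,135],1],[[0,0,0],[0,0,135],1]]'
python3 - <<'E'
from h import *
s=robot.get_obs(); p=s["tool_pos"]*1000; Rt=down(18.8-101); H=b2w([-20,128,0])
print(w2b(p))
for a in (4,8,12,16,20):
    Q=R.from_euler("z",a,degrees=True); nn=H+Q.apply(p-H)
    print(a,Rt.inv().apply([0,0,a]).round(1),Rt.inv().apply(nn-p).round(1).tolist())
E
```

```text
time: 31.35
tool_pos: [0.4312, -0.0601, 0.1086]
ee_rot: [3.133, 0.002, -1.42]
wrist_force: [-0.1, 0.6, 1.1]
width: 0.0001
[-182.52100984  211.88089732  108.59752352]
4 [ 0.  0. -4.] [3.2, -12.4, -0.0]
8 [ 0.  0. -8.] [5.4, -24.9, 0.0]
12 [  0.   0. -12.] [6.8, -37.6, 0.0]
16 [  0.   0. -16.] [7.3, -50.4, -0.0]
20 [  0.   0. -20.] [7.0, -63.1, 0.0]
```

```bash
python3 -m jog '[[[0,0,0],[0,-12,0],1],[[0,0,0],[0,-24,0],1],[[0,0,0],[0,-31,0],1],[[0,0,0],[0,-31,0],1]]'
python3 - <<'E'
from h import *
s=robot.get_obs(); p=s["tool_pos"]*1000; Rt=down(18.8-101); H=b2w([-20,128,0])
print(w2b(p))
for a in (4,8,12,16,20,2,6,10):
    Q=R.from_euler("z",a,degrees=True); nn=H+Q.apply(p-H)
    print(a,Rt.inv().apply([0,0,a]).round(1),Rt.inv().apply(nn-p).round(1).tolist())
E
```

```text
time: 31.75
tool_pos: [0.4667, -0.0566, 0.1138]
ee_rot: [-3.14, -0.003, -1.422]
wrist_force: [1.3, -0.5, 0.2]
width: 0.0005
[-190.69838515  177.22370817  113.7974359 ]
4 [ 0.  0. -4.] [0.7, -12.4, -0.0]
8 [ 0.  0. -8.] [0.5, -24.8, 0.0]
12 [  0.   0. -12.] [-0.6, -37.1, 0.0]
16 [  0.   0. -16.] [-2.5, -49.4, -0.0]
20 [  0.   0. -20.] [-5.3, -61.5, 0.0]
2 [ 0.  0. -2.] [0.4, -6.2, -0.0]
6 [ 0.  0. -6.] [0.7, -18.6, 0.0]
10 [  0.   0. -10.] [0.0, -31.0, -0.0]
```

```bash
python3 -m jog '[[[0,0,-4],[0.7,-12.4,0],1],[[0,0,-8],[0.5,-24.8,0],1],[[0,0,-12],[-0.6,-37.1,0],1],[[0,0,-16],[-2.5,-49.4,0],1],[[0,0,-20],[-5.3,-61.5,0],1]]'; python3 -m jog '[[[0,0,-4],[0.7,-12.4,0],1],[[0,0,-8],[0.5,-24.8,0],1],[[0,0,-12],[-0.6,-37.1,0],1],[[0,0,-16],[-2.5,-49.4,0],1],[[0,0,-20],[-5.3,-61.5,0],1]]';  python3 - <<'E'
from h import *
p=robot.get_obs()["tool_pos"]*1000; L=w2b(p); v=L-[-20,128,L[2]]; ang=np.degrees(robot.get_obs()["ee_rot"][2])
th=18.8-ang; t=np.radians(th); u=np.array([-np.sin(t),-np.cos(t),0]);n=np.array([-np.cos(t),np.sin(t),0])
print(L,"theta",th,"along",v@u,"off",v@n)
E
```

```text
time: 32.25
tool_pos: [0.5255, -0.0427, 0.1133]
ee_rot: [3.141, -0.003, -1.071]
wrist_force: [-1.2, -0.7, 0.6]
width: 0.0005
time: 32.75
tool_pos: [0.5771, -0.0085, 0.1132]
ee_rot: [3.14, -0.002, -0.722]
wrist_force: [-0.1, -0.3, 0.1]
width: 0.0004
[-180.74640676   57.17707241  113.18266643] theta 60.15480163891468 along 174.67273706728258 off 18.566886751346562
```

```bash
cat >> h.py <<'E'
def ball():
    from scipy.optimize import least_squares
    for n in("side","top"):
        p,d=eyes.snapshot(n); q=p.astype(int); L=w2b(cloud(n,d)*1000)
        m=(q[...,0]>140)&(q[...,1]<70)&(q[...,2]<70)&(L[...,2]>150)&(L[...,2]<260)&(L[...,0]<40)&(L[...,0]>-320)&(abs(L[...,1])<260)
        if m.sum()>20:
            b=L[m].mean(0); v=b-[-20,128,0]; a=(-94.1-np.degrees(np.arctan2(v[1],v[0]))+180)%360-180
            print(n,m.sum(),b.round(1),"top z",np.percentile(L[m][:,2],98).round(1),"door deg about",round(a,1))
E
python3 -c "
from h import *
ball()"
```

```text
side 106 [-212.2   30.4  204.4] top z 214.9 door deg about 59.0
```

```bash
python3 -m jog '[[[0,0,-4],[0.7,-12.4,0],1],[[0,0,-8],[0.5,-24.8,0],1],[[0,0,-12],[-0.6,-37.1,0],1],[[0,0,-16],[-2.5,-49.4,0],1],[[0,0,-20],[-5.3,-61.5,0],1]]'; python3 -m jog '[[[0,0,-2],[0.4,-6.2,0],1],[[0,0,-4],[0.7,-12.4,0],1],[[0,0,-6],[0.7,-18.6,0],1],[[0,0,-8],[0.5,-24.8,0],1],[[0,0,-10],[0,-31,0],1]]';python3 -m jog '[[[0,0,-2],[0.4,-6.2,0],1],[[0,0,-4],[0.7,-12.4,0],1],[[0,0,-6],[0.7,-18.6,0],1],[[0,0,-8],[0.5,-24.8,0],1],[[0,0,-10],[0,-31,0],1]]'
python3 - <<'E'
from h import *
p=robot.get_obs()["tool_pos"]*1000; L=w2b(p); v=L-[-20,128,L[2]]; ang=np.degrees(robot.get_obs()["ee_rot"][2])
th=18.8-ang; t=np.radians(th); u=np.array([-np.sin(t),-np.cos(t),0]);n=np.array([-np.cos(t),np.sin(t),0])
print(L,"theta",th,"along",v@u,"off",v@n)
ball()
E
```

```text
time: 33.35
tool_pos: [0.6134, 0.0407, 0.113]
ee_rot: [3.139, -0.002, -0.375]
wrist_force: [0.0, -1.4, 0.0]
width: 0.0004
time: 33.85
tool_pos: [0.6247, 0.0702, 0.1127]
ee_rot: [3.139, -0.001, -0.199]
wrist_force: [0.0, -0.4, -0.6]
width: 0.0004
time: 34.35
tool_pos: [0.6309, 0.101, 0.1125]
ee_rot: [3.139, -0.0, -0.023]
wrist_force: [-0.0, 0.1, 0.0]
width: 0.0002
[-94.4266855  -28.98053739 112.51731015] theta 20.138593315825876 along 173.00767388715397 off 15.82925803589149
side 155 [-101.   -76.9  205.2] top z 214.4 door deg about 17.5
```

```bash
python3 -m jog '[[[0,0,-2],[0.4,-6.2,0],1],[[0,0,-4],[0.7,-12.4,0],1],[[0,0,-6],[0.7,-18.6,0],1],[[0,0,-8],[0.5,-24.8,0],1],[[0,0,-10],[0,-31,0],1]]';python3 -m jog '[[[0,0,-1],[0.2,-3.1,0],1],[[0,0,-2],[0.4,-6.2,0],1],[[0,0,-3],[0.5,-9.3,0],1],[[0,0,-4],[0.7,-12.4,0],1],[[0,0,-5],[0.7,-15.5,0],1]]'; python3 -m jog '[[[0,0,-0.7],[0.1,-2.2,0],1],[[0,0,-1.4],[0.2,-4.4,0],1],[[0,0,-2.1],[0.3,-6.6,0],1]]'
python3 - <<'E'
from h import *
s=robot.get_obs();L=w2b(s["tool_pos"]*1000); print(L,18.8-np.degrees(s["ee_rot"][2]),"push force",s["wrist_force"]@B)
ball()
E
```

```text
time: 34.95
tool_pos: [0.6315, 0.132, 0.1124]
ee_rot: [3.139, 0.0, 0.151]
wrist_force: [0.0, -0.9, -0.8]
width: 0.0008
time: 35.45
tool_pos: [0.6303, 0.1445, 0.1125]
ee_rot: [3.135, 0.001, 0.235]
wrist_force: [0.4, -5.4, 0.7]
width: 0.0003
time: 35.75
tool_pos: [0.6293, 0.1509, 0.1125]
ee_rot: [3.136, 0.001, 0.271]
wrist_force: [0.9, -4.5, -0.2]
width: 0.0002
[-46.64137336 -43.56053388 112.48144243] 3.2474176134795503 push force [-4.4959021   0.6137635  -0.17579544]
side 167 [-37.6 -86.2 216.7] top z 226.3 door deg about 0.6
```

```bash
python3 -m jog '[[[0,0,-0.7],[0,-2,0],1],[[0,0,-1.4],[0,-4,0],1],[[0,0,-2.1],[0,-6,0],1],[[0,0,-2.8],[0,-8,0],1]]'; python3 -m jog '[[[0,0,-0.3],[0,-1.5,0],1],[[0,0,-0.3],[0,-3,0],1]]'
python3 - <<'E'
from h import *
s=robot.get_obs();L=w2b(s["tool_pos"]*1000); print(L,18.8-np.degrees(s["ee_rot"][2]),"push force",s["wrist_force"]@B)
ball()
E
```

```text
time: 36.25
tool_pos: [0.6278, 0.1587, 0.1125]
ee_rot: [3.135, -0.0, 0.321]
wrist_force: [3.0, -8.0, -0.3]
width: 0.0005
time: 36.45
tool_pos: [0.6276, 0.1595, 0.1126]
ee_rot: [3.131, -0.001, 0.324]
wrist_force: [5.1, -11.4, -1.4]
width: 0.0003
[-37.97420513 -44.73723034 112.58905872] 0.23202677058186794 push force [-12.46321687  -1.11979774  -1.39201133]
side 172 [-27.4 -94.2 205.2] top z 214.7 door deg about -2.2
```

```bash
python3 -m jog '[[[0,0,0],[0,-1.5,0],1],[[0,0,0],[0,-1.5,0],1],[[0,0,0],[0,-1.5,0],1]]'; python3 -m jog '[[[0,0,0],[0,4,0],1],[[0,0,0],[0,20,0],1],[[0,0,0],[0,50,0],1],[[0,0,0],[0,80,-40],1],[[0,0,0],[0,100,-85],1]]'; python3 -m jog '[[[0,0,0],[0,40,-40],1],[[0,0,0],[0,80,-80],1],[[0,0,0],[0,80,-80],1],[[0,0,0],[0,80,-80],1]]'
python3 - <<'E'
from h import *
s=robot.get_obs();L=w2b(s["tool_pos"]*1000); print(L,s["wrist_force"])
ball()
p,d=eyes.snapshot("top"); np.savez("pics/top2.npz",p=p,d=d)
z0=np.load("pics/top0.npz"); A=w2b(cloud("top",z0["d"])*1000);Bc=w2b(cloud("top",d)*1000)
for y in(-100,-60,-20,20,60,90):
    f=lambda X:(lambda m:(m.sum(),np.median(X[m][:,0]).round(1) if m.sum()>5 else None))((abs(X[...,1]-y)<8)&(X[...,2]>170)&(X[...,2]<183)&(X[...,0]<-13)&(X[...,0]>-60))
    print(y,"door top x before",f(A),"now",f(Bc))
c=eyes.camera_params("side");p,d=eyes.snapshot("side"); np.savez("pics/side2.npz",p=p,d=d); z=np.load("pics/side0.npz")
D=(abs(p.astype(int)-z["p"].astype(int)).max(-1)>60)
D[:,400:]=0; k,l,st,_=cv2.connectedComponentsWithStats(D.astype(np.uint8))
print("side changes",[x.tolist() for x in st[1:] if x[4]>60])
E
```

```text
time: 36.85
tool_pos: [0.6275, 0.1598, 0.1126]
ee_rot: [3.13, -0.001, 0.323]
wrist_force: [5.0, -12.3, -0.8]
width: 0.0002
time: 37.35
tool_pos: [0.6556, 0.0694, 0.195]
ee_rot: [-3.14, 0.008, 0.326]
wrist_force: [-0.0, 0.0, -0.5]
width: 0.0004
time: 37.75
tool_pos: [0.6839, -0.0066, 0.2803]
ee_rot: [3.139, -0.004, 0.325]
wrist_force: [0.0, -0.1, -0.9]
width: 0.0006
[-213.30482318  -44.56522498  280.2534827 ] [ 0.01979282 -0.10270872 -0.90152073]
side 173 [-28.4 -94.1 205.1] top z 214.3 door deg about -1.9
-100 door top x before (np.int64(12), np.float64(-14.7)) now (np.int64(0), None)
-60 door top x before (np.int64(55), np.float64(-20.6)) now (np.int64(0), None)
-20 door top x before (np.int64(52), np.float64(-21.3)) now (np.int64(0), None)
20 door top x before (np.int64(56), np.float64(-21.6)) now (np.int64(0), None)
60 door top x before (np.int64(60), np.float64(-21.1)) now (np.int64(0), None)
90 door top x before (np.int64(60), np.float64(-21.2)) now (np.int64(0), None)
side changes [[171, 2, 229, 198, 15289], [321, 222, 41, 50, 843]]
```

Run:
```python
from h import *
from bench import close_job
a=np.load("pics/side1.npz")["p"][315:400,190:320].astype(int);b=np.load("pics/side2.npz")["p"][315:400,190:320].astype(int)
print("roof-window pixel change",(abs(a-b).max(-1)>40).mean(), robot.get_obs()["time"])
ball()
close_job()
```

```text
roof-window pixel change 0.0027149321266968325 37.95
side 175 [-28.4 -94.1 205.2] top z 214.9 door deg about -1.9
the job is handed in; nothing more can be done
```

The job is handed in at about 38 s of the 72 s allowed. The door is shut and latched with the pale blank inside. `close_job` gives no verdict, so the result rests on my own checks.

**What I did:** I lifted the bar by its ball and swung the door to about 101°. I set the large pale blank on the sill, pushed it in with the shut fingers, then pushed the door shut slowly.

**Last checks:**
- **Blank:** before closing, its outer end was level with the opening, so its centre is about 85 mm inside. It lay flat, and the view through the roof did not change after the door closed.
- **Closing:** the bar rode up the catch at about 4.5 N and was back down at a push of about 12 N.
- **Latch:** after I backed off, the ball stayed at its starting latched height and within about 1 mm of its starting place. An unlatched door would spring the ball out by more than 5 mm.
- **Other things on the bench:** comparing the side picture with the first one showed no changes to them in the part I compared. The right side of the picture was left out, and anything hidden behind the arm could not be checked.

**What failed or disagreed:**
- **Short fingers:** the real fingertips end about 39 mm short of the reported TCP. Two grips on the ball and one on the blank closed on nothing, and nothing was visibly disturbed. After measuring the offset in the wrist camera I corrected for it.
- **Door top check:** the last check of the door's top edge from the top camera got no reading, because the arm was in the way.

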